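Make the polishing station ready

ROBOT

A 6-joint arm with a two-finger parallel gripper is mounted at the origin on the work surface. World frame = base frame: x ahead of the robot, y to its left, z up, the work surface at z = 0. Lengths are in m, angles in rad, forces in N, time in s.
With the tool pointing down it reaches from about 0.425 to 0.925 m from the base axis. Payload 12.5 kg.
Tool frame: the origin (TCP) lies between the finger pads; the fingertips stand 25 mm ahead of it and the grasp point (between the pads) lies 6 mm ahead of it; z points along the fingers, y is the direction in which the jaws open and shut (so a half turn about z gives the same grasp; the last joint's range is limited). The gripper opens to 85 mm and grips with 20 to 120 N. Pads are 22 mm wide; open, the fingers measure 114 mm over their backs; the gripper's body (76 mm by 85 mm) begins 54 mm behind the grasp point. The pads swing forward as they close: fully open they stand 13 mm farther back than shut.
Start: joints at [1.153, 0.491, 1.559, -0, 1.092, -0.106], TCP at [0.192, 0.595, 0.256] pointing down, gripper open.
Joint ranges: [-3.1, 3.1], [-0.84, 2.19], [0.05, 2.79], [-1.13, 4.28], [0.06, 2.93], [-2.69, 2.69]. Speed limits (rad/s): [2.22, 2.22, 2.79, 3.14, 3.14, 3.14].

INTERFACE

Orientations are given as a 3x3 rotation matrix whose columns are the frame's x, y, z axes.
In Python, from cell import * gives the robot as it stands.
- The arm moves only by the tool servo_tool, never from a script. Its argument "steps" is a list that holds one entry, the list of rows, each a list of 6 numbers: the shift along the tool's x, y, z normalised to -1 to 1, where 1 is 80 cm, then the turn, a rotation vector about the tool's x, y, z normalised to -1 to 1, where 1 is pi/2 rad. In form: [[[dx, dy, dz, wx, wy, wz], ...]]. A call has 1 to 20 rows; each row is the pose to reach, as a shift and turn from the pose commanded when the call began, along the tool's axes at that moment; what a row does not reach only later rows make up. A row lasts 1/12 s, in which the tool goes at most 41.7 mm and 7.16 degrees, less where a joint would pass 70% of its speed; a pose out of reach is approached as far as the arm can. A call with a number of a shift or a turn outside -1 to 1 is refused whole. A call with a gripper value outside its range is refused whole. "grip" is the gripper command: -1 is shut, 1 is fully open, values between are in proportion, set as the call begins (left out, the last holds). The fingers move at their own pace and stop on an object; "force" is the grip in N (left out, the last holds). Time passes only in rows, so rows that repeat a pose let the fingers close. It gives the time, the measured TCP pose, the force and the opening at its end, in the units of the state.
- read_state(): the state, without advancing time (a new reading comes with each control period).
- snapshot(name): name is "scene" or "top" or "wrist"; returns (picture, depth): 420x560x3 uint8, red, green, blue; 420x560 float32, m along the optical axis (not along the pixel's ray), 0 where there is no reading.
- get_calibration(name): a dict with "intrinsics" (3x3 intrinsics, pixels), "T" (4x4, takes a point from camera to world coordinates). Camera axes: x right, y up, looking along -z (the intrinsics and any distortion apply to the point x, -y, -z); pixel columns grow to the right and rows downward; lengths in m; the calibration is good to about 2 mm. A picture is of the moment at which its call begins: read the wrist's pose just before it. get_calibration takes no time and is no camera call; for the wrist camera it gives the pose at the moment of the call.
- close_job(): hands the job in, once; it reports no verdict.
The state is a dict: "clock": time; "joints": joint angles; "joint_velocities": joint speeds; "effort": joint torques, N m; "tool_pos": TCP position; "tool_rot": TCP orientation; "contact_force": force on the tool from outside, world axes, zero at the start; "wrist_torque": the same for the moment, N m; "opening": opening from 0.0 (shut) to 1.0 (fully open).
Only numpy, scipy, OpenCV 4.12 (cv2) and the standard library are available. Lean on these libraries where they do the work, as an engineer would, in place of code of your own. Each camera call takes 0.05 s, during which the arm holds its last target. There are 200 camera calls.

TASK

Make the polishing station ready. Stand the fallen square bottle upright on the round cork mat, with its whole foot on the mat, and slide the catch pan along the table, without lifting or tipping it, in under the machine's clear shield until its back edge meets the back plate, square to the plate and centred below the polishing wheel. Leave the grinding cup, the jar and the compound bar where they are.

Things in the scene. Friction and masses are not known exactly. Their poses are not given: they have to be found in the camera images.
- pan: Loose open catch pan of bare aluminium, 120 (own x) x 160 (own y) x 35 mm high, walls and floor 4 mm thick, 0.45 kg. Origin: centre of its underside; z up. Its own +x side is the back edge that goes to the machine's back plate; the robot pushes on its -x side.
- bottle: Loose closed bottle of white plastic, square body 56 x 56 mm and 102 mm long, then a shoulder and a black round cap 32 mm wide; 138 mm overall, 0.25 kg. Origin: centre of its foot; own z runs from the foot to the cap. At the start it lies on a flat side between pan and machine (origin 28 mm above the table), cap pointing away from the robot.
- machine: Fixed polishing machine. Origin: the spot on the table where the centre of the pan's underside belongs; own +x is the direction in which the pan is pushed home, own z up. Upright white back plate: front face at own x = +60 mm, own y -125 to 125 mm, 240 mm high. Motor, foot and orange box stand behind it, up to own x = +310 mm.
- shield_edge (a point): Middle of the lower front edge of the machine's clear level plastic shield, 140 mm above the table, axes as the machine's. From here the shield and its green side brackets reach 140 mm along own +x to the back plate and 121 mm to either side; their top is 12 mm higher.
- wheel (a point): Centre of the grey polishing wheel's front face, 90 mm above the table, axes as the machine's. The wheel is 80 mm in diameter and 26 mm thick along own +x; its hub stands out 14 mm to -x. It hangs 50 mm clear of the table.
- mat: Fixed round cork mat, 132 mm in diameter, 4 mm thick, flat on the table. Origin: centre of its underside, on the table.
- stone: Bystander: brick-coloured grinding cup, a round block widening from 72 mm at the foot to 100 mm, 46 mm high, standing on the table. Origin: centre of its underside.
- jar: Bystander: closed round jar with steel cap, 68 mm in diameter, 85 mm high, standing. Origin: centre of its underside.
- bar: Bystander: dark brown bar of polishing compound, 110 (own x) x 45 x 35 mm, lying flat. Origin: centre of its underside.
Things that resemble listed ones, but are neither listed nor needed, are in the scene too. Of the things like the mat, leave any that is red; of the rest the larger one is meant.

How it is judged:
By the outcome, as a careful person would: the job done as asked, in the order asked, and still so for the second after the job is handed in, with the robot touching nothing.
It also fails if it takes over 69 s, if anything falls off the work surface, if the arm or the gripper's body presses on something with over 40 N, if the wrist force passes 120 N, or if a joint passes its speed limit or range.

## Working session

There is one attempt and no reset: what is moved stays moved. The work goes in short steps, Python scripts to look and compute and a tool call to move; the robot and the scene stay as the last step left them, time stands still between calls to the robot, and variables do not carry over. Pictures are saved under pics/ and viewed, about 8 in all and at most 12, crops included, and the job is handed in when it is done.

Besides the shell and the picture viewer there is one more tool, called after "Request:" by a JSON object that holds its "fn" and its "kwargs", one argument or row to a line. servo_tool: Moves the arm, as the interface text tells. Scaled input: -1 to 1 covers 80 cm each way for a shift and pi/2 rad each way for a turn. Its arguments: {"type":"object","properties":{"steps":{"type":"array"},"grip":{"type":"number"},"force":{"type":"number"}},"required":["steps"]}

```bash
ls; mkdir -p pics
cat > h.py <<'E'
from cell import *
import numpy as np, cv2
def shot(name, tag):
    cal=get_calibration(name); rgb,d=snapshot(name)
    np.savez(f'{tag}.npz',rgb=rgb,d=d,K=cal['intrinsics'],T=cal['T'])
    cv2.imwrite(f'pics/{tag}.png',rgb[:,:,::-1]); return rgb,d,cal
def load(tag):
    z=np.load(f'{tag}.npz'); return z['rgb'],z['d'],z['K'],z['T']
def cast(uv,K,T,z):
    uv=np.atleast_2d(np.array(uv,float)); p=np.c_[uv,np.ones(len(uv))]@np.linalg.inv(K).T
    r=(p*[1,-1,-1])@T[:3,:3].T; o=T[:3,3]; return o+r*((z-o[2])/r[:,2])[:,None]
def cloud(d,K,T):
    v,u=np.mgrid[:d.shape[0],:d.shape[1]]; p=np.stack([u,v,np.ones_like(u)],-1)@np.linalg.inv(K).T*d[...,None]
    return (p*[1,-1,-1])@T[:3,:3].T+T[:3,3]
E
python3 - <<'E'
from h import *
s=read_state(); print(s['clock'],s['tool_pos'],s['tool_rot'],s['contact_force'])
for n in('scene','top'):
    _,_,c=shot(n,n+'0'); print({k:np.round(v,3).tolist() if not isinstance(v,str) else v for k,v in c.items()})
E
```

```text
pics
0.0 [0.19164711 0.59469334 0.25572545] [[-9.51779792e-01  3.06781722e-01 -4.49846987e-04]
 [ 3.06782027e-01  9.51779282e-01 -9.93106722e-04]
 [ 1.23488052e-04 -1.08322388e-03 -9.99999406e-01]] [0.75155597 0.49997663 0.48215495]
{'intrinsics': [[446.84, 0.0, 286.089], [0.0, 446.84, 213.065], [0.0, 0.0, 1.0]], 'T': [[-0.825, -0.377, 0.422, 1.051], [0.565, -0.521, 0.64, 0.61], [-0.021, 0.766, 0.643, 0.792], [0.0, 0.0, 0.0, 1.0]]}
{'intrinsics': [[468.499, 0.0, 282.857], [0.0, 468.499, 212.614], [0.0, 0.0, 1.0]], 'T': [[-0.008, 0.988, -0.154, 0.38], [-1.0, -0.008, -0.003, -0.073], [-0.004, 0.154, 0.988, 1.493], [0.0, 0.0, 0.0, 1.0]]}
```

View pics/scene0.png

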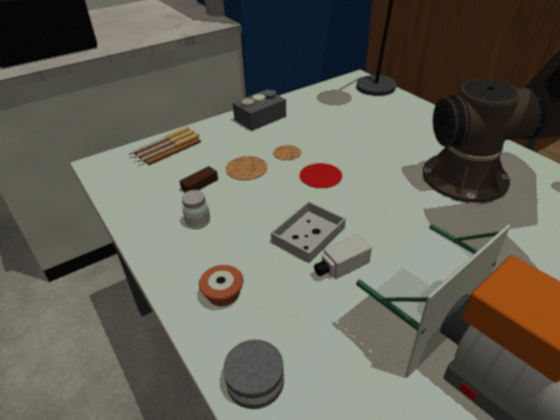

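View pics/top0.png

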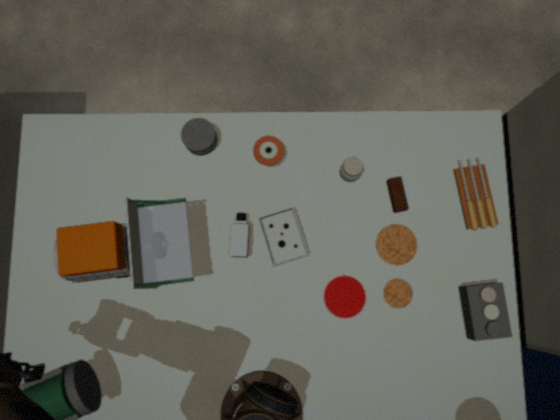

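The top view shows the machine at the left (back plate about (134,240), shield edge near (190,240)). The bottle is at (240,235) with its cap up, and the pan at (285,237). Mat candidates are large cork (396,244), small cork (398,293) and red (345,297). The large cork fits, since it isn't red and is the larger of the rest. The jar is at (351,168), the bar at (398,194) and the cup at (269,150).

```bash
python3 - <<'E'
from h import *
rgb,d,K,T=load('top0'); P=cloud(d,K,T)
print('table z',np.median(P[320:400,300:340,2]), 'zero frac',(d==0).mean())
hsv=cv2.cvtColor(rgb,cv2.COLOR_RGB2HSV)
def blobs(m,mn=60):
    n,l,s,c=cv2.connectedComponentsWithStats(m.astype(np.uint8)); 
    return [(l==i,s[i],c[i]) for i in range(1,n) if s[i,4]>mn]
cork=(hsv[...,0]>5)&(hsv[...,0]<20)&(hsv[...,1]>100)&(hsv[...,2]>100)
for m,s,c in blobs(cork):
    if 370<c[0]<430:
        (u,v),r=cv2.minEnclosingCircle(np.argwhere(m)[:,::-1].astype(np.float32)); w=cast(c,K,T,.004)[0]
        print('cork',c.round(1),s[4],w.round(4),'diam',2*np.sqrt(s[4]/np.pi)/K[0,0]*1.49)
# heights
Z=P[...,2]; ok=d>0
for nm,(u0,u1,v0,v1),lo,hi in [('pan',(255,315,200,272),.02,.06),('bottle',(225,255,205,262),.012,.09)]:
    m=np.zeros_like(ok); m[v0:v1,u0:u1]=1; m&=ok&(Z>lo)&(Z<hi)
    pts=P[m]; q=cv2.minAreaRect(pts[:,:2].astype(np.float32)); print(nm,m.sum(),q,np.percentile(pts[:,2],[5,50,95]).round(4)); print(cv2.boxPoints(q).round(4).tolist())
m=ok&(Z>.125)&(Z<.165); m[:, :120]=0;m[:,215:]=0;m[:190]=0;m[295:]=0
q=cv2.minAreaRect(P[m][:,:2].astype(np.float32));print('shield',m.sum(),q,cv2.boxPoints(q).round(4).tolist())
m=ok&(Z>.2)&(Z<.26); m[:, :115]=0;m[:,160:]=0;m[:190]=0;m[300:]=0
q=cv2.minAreaRect(P[m][:,:2].astype(np.float32));print('plate',m.sum(),q,cv2.boxPoints(q).round(4).tolist(),np.percentile(P[m][:,2],[5,50,95]))
E
python3 - <<'E'
import cv2,numpy as np
im=cv2.imread('pics/top0.png')
a=cv2.resize(im[185:300,120:250],None,fx=4,fy=4,interpolation=3)[:, :520]
b=cv2.resize(im[200:320,320:425],None,fx=2.6,fy=2.6,interpolation=3)
o=np.zeros((460,800,3),np.uint8);o[:460,:520]=a[:460];o[:312,522:522+273]=b
cv2.imwrite('pics/crop1.png',o)
E
```

```text
table z 0.000245093061229662 zero frac 0.0038520408163265304
cork [396.2 244.2] 1267 [ 0.5075 -0.4289  0.004 ] diam 0.12773836768788796
cork [397.5 293. ] 633 [ 0.3545 -0.4263  0.004 ] diam 0.09028901388052704
pan 275 ((0.5354233980178833, -0.06612581759691238), (0.16059859097003937, 0.11985968798398972), 17.10884666442871) [0.0246 0.0345 0.0404]
[[0.4410000145435333, -0.032499998807907104], [0.4763000011444092, -0.1469999998807907], [0.629800021648407, -0.0997999981045723], [0.5945000052452087, 0.014800000004470348]]
bottle 756 ((0.5406413078308105, 0.0681830644607544), (0.05666125565767288, 0.1386721432209015), 87.02311706542969) [0.0373 0.0551 0.061 ]
[[0.4699000120162964, 0.04349999874830246], [0.6083999872207642, 0.03629999980330467], [0.6114000082015991, 0.09290000051259995], [0.47290000319480896, 0.10010000318288803]]
shield 4287 ((0.5042852759361267, 0.30399227142333984), (0.2475365400314331, 0.20611077547073364), 7.06672477722168) [[0.36880001425743103, 0.39100000262260437], [0.39410001039505005, 0.18649999797344208], [0.6398000121116638, 0.21690000593662262], [0.6144000291824341, 0.42149999737739563]]
plate 900 ((0.4991797208786011, 0.351604163646698), (0.24852539598941803, 0.07787998020648956), 7.257845401763916) [[0.3709999918937683, 0.37450000643730164], [0.3808000087738037, 0.2973000109195709], [0.6273999810218811, 0.3287000060081482], [0.6175000071525574, 0.4059000015258789]] [0.20276126 0.22485822 0.24199223]
```

View pics/crop1.png

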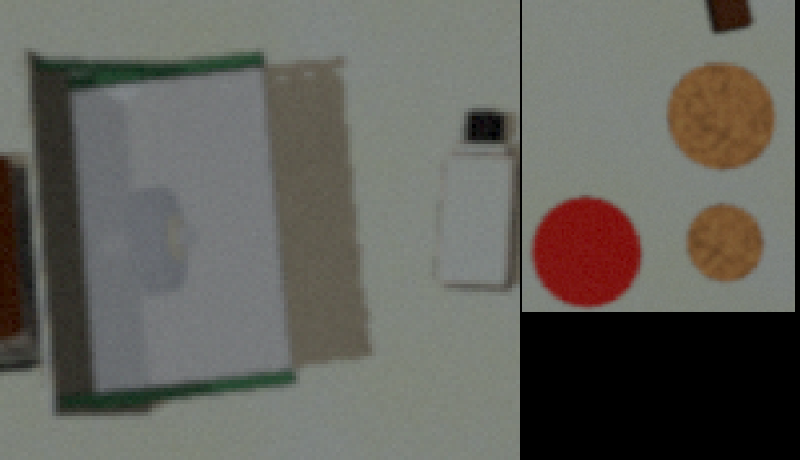

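The crop confirms three things: the large cork mat (not red, larger than the other), the bottle lying cap away, and the shield edge to its left. Next I build the move helper, then go up and over to a pre-grasp tilted 30°.

```bash
cat >> h.py <<'E'
from scipy.spatial.transform import Rotation as Ro
def Rt(z,y):
    z=np.array(z,float);z/=np.linalg.norm(z);y=np.array(y,float);y-=z*(y@z);y/=np.linalg.norm(y);return np.c_[np.cross(y,z),y,z]
def row(p,R,p0=None,R0=None):
    s=read_state(); p0=s['tool_pos'] if p0 is None else p0; R0=s['tool_rot'] if R0 is None else R0
    p0,R0=np.array(p0),np.array(R0); return np.round(np.r_[R0.T@(np.array(p)-p0)/.8, Ro.from_matrix(R0.T@R).as_rotvec()/(np.pi/2)],4).tolist()
a=np.radians(30); bz=np.array([.9986,-.0519,0]); bf=np.array([.4717,.0718,.028])
Rg=Rt(-np.sin(a)*bz+[0,0,-np.cos(a)],[.0519,.9986,0])
Pg=bf+.058*bz+[0,0,.002]-Rg[:,2]*.006
E
python3 - <<'E'
from h import *
rgb,d,K,T=load('top0'); P=cloud(d,K,T)
print('max z machine',P[190:300,50:215,2].max())
s=read_state(); print(row(s['tool_pos']+[0,0,.2],np.array(s['tool_rot']))); print(Pg,Rg.round(3).tolist()); print(row(Pg-Rg[:,2]*.12,Rg))
# machine lines: shield front edge by color/depth, plate top edge
Z=P[...,2]
for v in range(205,280,15): print(v,[(u,Z[v,u].round(3),P[v,u,1].round(3)) for u in list(range(126,146,2))+list(range(182,198,2))])
E
```

```text
max z machine 1.4933581927869424
[0.0, -0.0003, -0.25, 0.0, 0.0, 0.0]
[0.53261464 0.0686341  0.03519622] [[-0.865, 0.052, -0.499], [0.045, 0.999, 0.026], [0.5, -0.0, -0.866]]
[-0.6799, -0.4757, 0.1462, 0.0427, 0.3313, -0.1618]
205 [(126, np.float64(0.238), np.float64(0.357)), (128, np.float64(0.23), np.float64(0.354)), (130, np.float64(0.21), np.float64(0.355)), (132, np.float64(0.189), np.float64(0.357)), (134, np.float64(0.173), np.float64(0.356)), (136, np.float64(0.157), np.float64(0.356)), (138, np.float64(0.152), np.float64(0.351)), (140, np.float64(0.152), np.float64(0.346)), (142, np.float64(0.149), np.float64(0.341)), (144, np.float64(0.151), np.float64(0.334)), (182, np.float64(0.141), np.float64(0.226)), (184, np.float64(0.146), np.float64(0.219)), (186, np.float64(0.003), np.float64(0.244)), (188, np.float64(0.005), np.float64(0.237)), (190, np.float64(0.004), np.float64(0.23)), (192, np.float64(-0.001), np.float64(0.225)), (194, np.float64(-0.002), np.float64(0.219)), (196, np.float64(-0.003), np.float64(0.212))]
220 [(126, np.float64(0.24), np.float64(0.355)), (128, np.
[... 2490 characters left out ...]
241), np.float64(0.338)), (132, np.float64(0.228), np.float64(0.337)), (134, np.float64(0.218), np.float64(0.335)), (136, np.float64(0.196), np.float64(0.336)), (138, np.float64(0.183), np.float64(0.335)), (140, np.float64(0.163), np.float64(0.336)), (142, np.float64(0.142), np.float64(0.336)), (144, np.float64(0.144), np.float64(0.33)), (182, np.float64(0.146), np.float64(0.22)), (184, np.float64(0.149), np.float64(0.214)), (186, np.float64(0.151), np.float64(0.208)), (188, np.float64(0.142), np.float64(0.204)), (190, np.float64(0.143), np.float64(0.198)), (192, np.float64(-0.001), np.float64(0.221)), (194, np.float64(0.006), np.float64(0.213)), (196, np.float64(-0.002), np.float64(0.208))]
```

Request:
{"fn": "servo_tool", "kwargs": {
  "steps": [
    [[0,0,-0.25,0,0,0],[0,0,-0.25,0,0,0],[0,0,-0.25,0,0,0],[0,0,-0.25,0,0,0],[0,0,-0.25,0,0,0],[-0.68,-0.476,-0.1,0.043,0.331,-0.162],[-0.68,-0.476,-0.1,0.043,0.331,-0.162],[-0.68,-0.476,-0.1,0.043,0.331,-0.162],[-0.68,-0.476,-0.1,0.043,0.331,-0.162],[-0.68,-0.476,-0.1,0.043,0.331,-0.162],[-0.68,-0.476,-0.1,0.043,0.331,-0.162],[-0.68,-0.476,-0.1,0.043,0.331,-0.162],[-0.68,-0.476,-0.1,0.043,0.331,-0.162],[-0.68,-0.476,-0.1,0.043,0.331,-0.162],[-0.68,-0.476,-0.1,0.043,0.331,-0.162],[-0.68,-0.476,-0.1,0.043,0.331,-0.162],[-0.68,-0.476,-0.1,0.043,0.331,-0.162],[-0.68,-0.476,-0.1,0.043,0.331,-0.162],[-0.68,-0.476,-0.1,0.043,0.331,-0.162],[-0.68,-0.476,-0.1,0.043,0.331,-0.162]]
  ],
  "grip": 0.8
}}

```text
clock: 1.77
tool_pos: [0.5639, 0.1027, 0.3445]
tool_rot: [[-0.865, 0.052, -0.499], [0.044, 0.999, 0.026], [0.5, 0.001, -0.866]]
contact_force: [0.7, 0.7, 0.5]
opening: 0.902
```

Run:
```python
from h import *
s=read_state(); print(np.round(s['joints'],3))
rgb,d,c=shot('wrist','w1'); K,T=c['intrinsics'],c['T']; P=cloud(d,K,T); Z=P[...,2]
m=(d>0)&(Z>.02)&(Z<.07)&(abs(P[...,0]-.54)<.09)&(P[...,1]>.02)&(P[...,1]<.12)
print(m.sum(),T[:3,3],'tablez',np.median(Z[(abs(Z)<.02)]))
# white top surface
n,l,st,ce=cv2.connectedComponentsWithStats(m.astype(np.uint8)); i=1+st[1:,4].argmax()
q=cv2.minAreaRect(P[l==i][:,:2].astype(np.float32)); print(q,cv2.boxPoints(q).round(4).tolist())
t=(l==i)&(Z>.048);q=cv2.minAreaRect(P[t][:,:2].astype(np.float32)); print('top',np.median(Z[t]),q,cv2.boxPoints(q).round(4).tolist())
# pan rim, plate
rgb,d,K,T=load('top0'); P=cloud(d,K,T); Q=P[200:290,122:150].reshape(-1,3)
Q=Q[(Q[:,2]>.165)&(Q[:,2]<.23)&(Q[:,1]<.37)&(Q[:,0]>.385)&(Q[:,0]<.61)]
for k in range(4):
    A=np.c_[Q[:,0],np.ones(len(Q))]; f=np.linalg.lstsq(A,Q[:,1],rcond=None)[0]; r=Q[:,1]-A@f; Q=Q[abs(r)<2.5*r.std()]
print('plate y=',f,'deg',np.degrees(np.arctan(f[0])),r.std(),len(Q))
```

```text
[ 0.045  0.537  1.319  0.05   1.807 -1.475]
4082 [0.56124788 0.10268974 0.48162365] tablez 6.617212365095382e-05
((0.5389450192451477, 0.06676133722066879), (0.05636515095829964, 0.13716794550418854), 86.5892562866211) [[0.46880000829696655, 0.04270000010728836], [0.6057000160217285, 0.03449999913573265], [0.6090999841690063, 0.09080000221729279], [0.4722000062465668, 0.0989999994635582]]
top 0.055735948540732605 ((0.5259246230125427, 0.067051462829113), (0.056004125624895096, 0.11047328263521194), 87.31693267822266) [[0.46939998865127563, 0.04170000180602074], [0.579800009727478, 0.0364999994635582], [0.5824000239372253, 0.09239999949932098], [0.47209998965263367, 0.09759999811649323]]
plate y= [0.11866031 0.28354774] deg 6.767092683500267 0.0007954429731111249 554
```

View pics/w1.png

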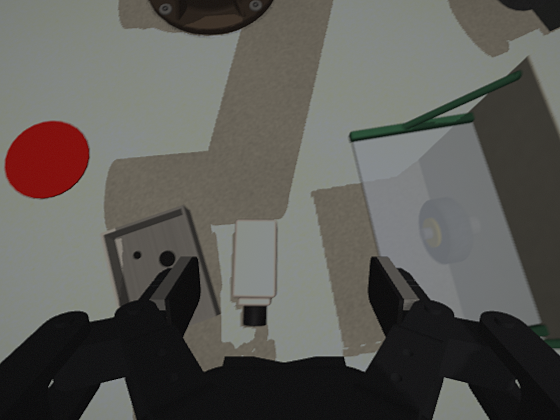

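The wrist view shows the bottle at (255,260), the pan at (163,260) and the shield from (350,130) to (480,120). The bottle agrees with the top view to 2 mm.

```bash
sed -i 's/bf=np.array(.*)/bf=np.array([.4712,.0708,.028])/' h.py
python3 - <<'E'
from h import *
for k in (.12,.04,0): print(row(Pg-Rg[:,2]*k,Rg))
E
```

```text
[-0.156, -0.039, 0.203, 0.0003, -0.0006, -0.0024]
[-0.1561, -0.0391, 0.303, 0.0003, -0.0006, -0.0024]
[-0.1561, -0.0391, 0.353, 0.0003, -0.0006, -0.0024]
```

Request:
{"fn": "servo_tool", "kwargs": {
  "steps": [
    [[-0.156,-0.039,0.203,0,0,0],[-0.156,-0.039,0.203,0,0,0],[-0.156,-0.039,0.203,0,0,0],[-0.156,-0.039,0.203,0,0,0],[-0.156,-0.039,0.203,0,0,0],[-0.156,-0.039,0.203,0,0,0],[-0.156,-0.039,0.203,0,0,0],[-0.156,-0.039,0.203,0,0,0],[-0.156,-0.039,0.25,0,0,0],[-0.156,-0.039,0.28,0,0,0],[-0.156,-0.039,0.303,0,0,0],[-0.156,-0.039,0.315,0,0,0],[-0.156,-0.039,0.327,0,0,0],[-0.156,-0.039,0.34,0,0,0],[-0.156,-0.039,0.353,0,0,0],[-0.156,-0.039,0.353,0,0,0],[-0.156,-0.039,0.353,0,0,0]]
  ]
}}

```text
clock: 3.23
tool_pos: [0.5288, 0.0754, 0.0382]
tool_rot: [[-0.865, 0.051, -0.499], [0.044, 0.999, 0.026], [0.499, 0.001, -0.866]]
contact_force: [0.1, 1.3, -0.7]
opening: 0.9
```

Request:
{"fn": "servo_tool", "kwargs": {
  "steps": [
    [[0,0,0,0,0,0],[0,0,0,0,0,0],[0,0,0,0,0,0],[0,0,0,0,0,0],[0,0,0,0,0,0],[0,0,0,0,0,0],[0,0,0,0,0,0],[0,0,0,0,0,0]]
  ],
  "grip": -1,
  "force": 50
}}

```text
clock: 3.9
tool_pos: [0.5294, 0.0752, 0.0388]
tool_rot: [[-0.866, 0.052, -0.497], [0.044, 0.999, 0.026], [0.498, 0.001, -0.867]]
contact_force: [2.9, -1.9, 6.0]
opening: 0.648
```

Run:
```python
from h import *
s=read_state(); p=np.array(s['tool_pos']); R=np.array(s['tool_rot']); print(np.round(s['joints'],3))
bz=bz/np.linalg.norm(bz)
side=R[:,1]; foot=bf+side*((p-bf)@side)*1.0   # bottle centred between the jaws
ft=R.T@(foot-p); bt=R.T@bz; np.savez('grasp.npz',ft=ft,bt=bt); print(ft,bt)
M=np.array([.5075,-.4289,.004]); u=np.array([.764,-.646,0])
z=np.cos(a)*u+[0,0,-np.sin(a)]
# exact: rotate so that bt -> up, tool z near z
y=np.array([-u[1],u[0],0]); # left of u
B=np.c_[u,y,[0,0,1]]         # world frame of standing bottle
yt=R.T@side; yt-=bt*(yt@bt); yt/=np.linalg.norm(yt); Bt=np.c_[np.cross(yt,bt),yt,bt]
Rf=B@Bt.T; print(Rf.round(3))
np.save('Rf.npy',Rf)
print('lift',row(p+[0,0,.18],R))
for h in (.12,.02,.0): 
    pf=M+[0,0,h]-Rf@ft; print(h,pf.round(4),row(pf,Rf))
```

```text
[ 0.005  0.829  1.671  0.031  1.163 -1.534]
[ 4.48220149e-02 -1.73726457e-18  3.81350290e-02] [-8.67262053e-01 -3.86403260e-04 -4.97851768e-01]
[[-0.381  0.646  0.662]
 [ 0.321  0.764 -0.56 ]
 [-0.867 -0.    -0.498]]
lift [0.112, 0.0001, -0.1951, 0.0, 0.0, 0.0]
0.12 [ 0.4993 -0.4219  0.1819] [0.094, -0.6224, -0.1527, 0.1204, -0.9614, 0.4423]
0.02 [ 0.4993 -0.4219  0.0819] [0.0318, -0.6225, -0.0443, 0.1204, -0.9614, 0.4423]
0.0 [ 0.4993 -0.4219  0.0619] [0.0193, -0.6225, -0.0226, 0.1204, -0.9614, 0.4423]
```

Request:
{"fn": "servo_tool", "kwargs": {
  "steps": [
    [[0.056,0,-0.097,0,0,0],[0.112,0,-0.195,0,0,0],[0.112,0,-0.195,0,0,0],[0.112,0,-0.195,0,0,0],[0.112,0,-0.195,0,0,0],[0.094,-0.6224,-0.1527,0.1204,-0.9614,0.4423],[0.094,-0.6224,-0.1527,0.1204,-0.9614,0.4423],[0.094,-0.6224,-0.1527,0.1204,-0.9614,0.4423],[0.094,-0.6224,-0.1527,0.1204,-0.9614,0.4423],[0.094,-0.6224,-0.1527,0.1204,-0.9614,0.4423],[0.094,-0.6224,-0.1527,0.1204,-0.9614,0.4423],[0.094,-0.6224,-0.1527,0.1204,-0.9614,0.4423],[0.094,-0.6224,-0.1527,0.1204,-0.9614,0.4423],[0.094,-0.6224,-0.1527,0.1204,-0.9614,0.4423],[0.094,-0.6224,-0.1527,0.1204,-0.9614,0.4423],[0.094,-0.6224,-0.1527,0.1204,-0.9614,0.4423],[0.094,-0.6224,-0.1527,0.1204,-0.9614,0.4423],[0.094,-0.6224,-0.1527,0.1204,-0.9614,0.4423],[0.094,-0.6224,-0.1527,0.1204,-0.9614,0.4423],[0.094,-0.6224,-0.1527,0.1204,-0.9614,0.4423]]
  ]
}}

```text
clock: 5.57
tool_pos: [0.5214, -0.3744, 0.215]
tool_rot: [[-0.67, 0.548, 0.5], [0.392, 0.834, -0.388], [-0.63, -0.064, -0.774]]
contact_force: [0.9, -0.0, -2.0]
opening: 0.651
```

Request:
{"fn": "servo_tool", "kwargs": {
  "steps": [
    [[0,0,0,0,0,0],[0,0,0,0,0,0],[0,0,0,0,0,0],[0,0,0,0,0,0]]
  ]
}}

```text
clock: 5.9
tool_pos: [0.5216, -0.3739, 0.2151]
tool_rot: [[-0.671, 0.547, 0.5], [0.391, 0.834, -0.388], [-0.63, -0.065, -0.774]]
contact_force: [-0.3, 0.2, -2.2]
opening: 0.652
```

Run:
```python
from h import *
s=read_state(); p=np.array(s['tool_pos']); R=np.array(s['tool_rot']); print(p,R.round(3).tolist(),np.round(s['joints'],3),s['opening'],np.abs(s['joint_velocities']).max())
g=np.load('grasp.npz'); print('foot',p+R@g['ft'],'axis',R@g['bt'])
rgb,d,c=shot('scene','s2'); shot('top','t2')
cv2.imwrite('pics/s2c.png',cv2.resize(rgb[60:260,130:400,::-1],None,fx=2.5,fy=2.5))
```

```text
[ 0.52157942 -0.37394585  0.21510093] [[-0.671, 0.547, 0.5], [0.391, 0.834, -0.388], [-0.63, -0.065, -0.774]] [-0.744  0.439  1.971  0.834  0.071 -2.572] 0.6520220932631343 0.01379874384906695
foot [ 0.5105621  -0.37120846  0.1573565 ] axis [ 0.33295576 -0.1464656   0.93149787]
```

View pics/s2c.png

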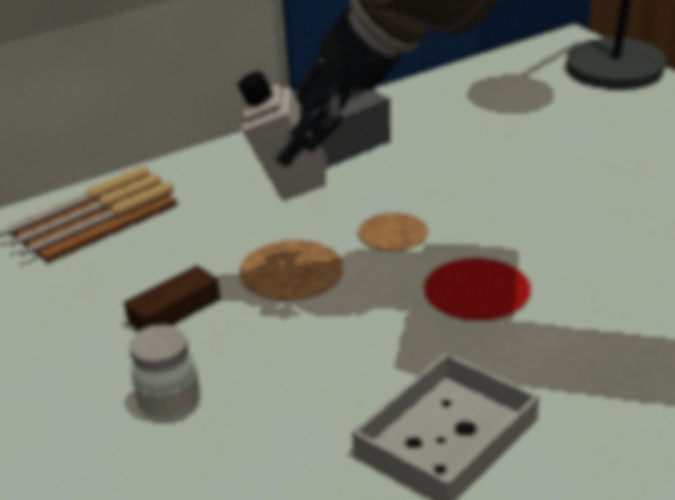

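The crop shows the bottle held at (285,150), still tilted about 20° and short of the mat at (290,270). Joint 5 ran onto its lower limit, so pointing radially does not work. I'll fit the arm's kinematics from the logged poses and choose another yaw for the standing bottle, since its yaw is free.

```bash
cat > kin.py <<'E'
from h import *
from scipy.optimize import least_squares
ry=lambda t:Ro.from_euler('y',t).as_matrix(); rz=lambda t:Ro.from_euler('z',t).as_matrix()
LO=np.array([-3.1,-.84,.05,-1.13,.06,-2.69]);HI=np.array([3.1,2.19,2.79,4.28,2.93,2.69])
S=[1,1]; C=np.eye(3)
def fk(q,k):
    h,l1,l2,L,d,e=k; A=rz(q[0])@ry(q[1]); B=A@ry(q[2]); D=B@rz(S[0]*q[3])@ry(q[4])
    p=np.array([0,0,h])+rz(q[0])@[0,d,0]+A@[0,0,l1]+B@[e,0,l2]+D@[0,0,L]
    return p,D@rz(S[1]*q[5])@C
def ik(p,R,k,q0):
    f=lambda q:np.r_[(fk(q,k)[0]-p)*5,Ro.from_matrix(fk(q,k)[1].T@R).as_rotvec()]
    return least_squares(f,np.clip(q0,LO+.01,HI-.01),bounds=(LO,HI))
E
cat > poses.py <<'E'
QS=[([1.153,.491,1.559,0,1.092,-.106],[.19165,.59469,.25573],[[-.9518,.3068,0],[.3068,.9518,-.001],[0,-.001,-1]]),
([.045,.537,1.319,.05,1.807,-1.475],[.5639,.1027,.3445],[[-.865,.052,-.499],[.044,.999,.026],[.5,.001,-.866]]),
([.005,.829,1.671,.031,1.163,-1.534],[.5294,.0752,.0388],[[-.866,.052,-.497],[.044,.999,.026],[.498,.001,-.867]]),
([-.744,.439,1.971,.834,.071,-2.572],[.5216,-.3739,.2151],[[-.671,.547,.5],[.391,.834,-.388],[-.63,-.065,-.774]])]
E
python3 - <<'E'
import kin; from kin import *; from poses import QS
import itertools
best=None
for S in itertools.product([1,-1],[1,-1]):
    kin.S=S; kin.C=np.eye(3)
    Cs=[fk(q,np.zeros(6))[1].T@np.array(R) for q,p,R in QS]; m=Ro.from_matrix(Cs).mean().as_matrix()
    e=max(np.linalg.norm(x-m) for x in Cs)
    if best is None or e<best[0]: best=(e,S,m)
print(best); kin.S=best[1]; kin.C=np.round(best[2])
f=lambda k:np.concatenate([fk(q,k)[0]-p for q,p,R in QS])
r=least_squares(f,[.2,.45,.4,.25,.07,0]); print(r.x.round(4),abs(r.fun).max())
open('kin.py','a').write(f"S={list(kin.S)}\nC=np.array({kin.C.tolist()})\nk=np.array({r.x.tolist()})\n")
E
python3 - <<'E'
from kin import *
g=np.load('grasp.npz'); ft,bt=g['ft'],g['bt']; M=np.array([.5075,-.4289,.004]); s=read_state(); q0=np.array(s['joints'])
yt=np.array([0,1.,0]); yt-=bt*(yt@bt); yt/=np.linalg.norm(yt); Bt=np.c_[np.cross(yt,bt),yt,bt]
rng=np.random.default_rng(0)
for az in range(-180,180,20):
    A=np.radians(az);B=rz(A);Rf=B@Bt.T
    out=[]
    for h in (.1,.0):
        b=min((ik(M+[0,0,h]-Rf@ft,Rf,k,q) for q in [q0,out[0].x if out else q0]+[rng.uniform(LO,HI) for _ in range(12)]),key=lambda o:o.cost); out.append(b)
    if out[1].cost<1e-6: print(az,out[0].cost<1e-6,out[0].x.round(2),out[1].x.round(2))
E
```

```text
(np.float64(0.0014224471802365376), (1, 1), array([[ 1.31762628e-04, -9.99999976e-01, -1.72488308e-04],
       [ 9.99999931e-01,  1.31822481e-04, -3.47027628e-04],
       [ 3.47050358e-04, -1.72442571e-04,  9.99999925e-01]]))
[0.1958 0.5877 0.4106 0.2301 0.0661 0.0434] 0.00041438950929545415
-180 True [-0.62  1.    1.07 -0.57  1.96  0.99] [-0.62  1.12  1.09 -0.55  1.85  1.06]
-160 True [-0.55  0.94  1.23 -0.76  1.73  0.86] [-0.55  1.06  1.25 -0.75  1.64  0.95]
-140 True [-0.5   0.86  1.42 -0.95  1.48  0.79] [-0.5   0.99  1.44 -0.96  1.4   0.9 ]
-80 False [-0.57  0.66  1.99  4.28  0.78  1.06] [-0.57  0.85  2.    4.13  0.87  1.3 ]
-60 True [-0.69  0.63  2.11  3.64  0.68  1.35] [-0.69  0.84  2.12  3.54  0.88  1.49]
-40 True [-0.85  0.62  2.15  2.93  0.68  1.66] [-0.85  0.84  2.17  2.98  0.92  1.6 ]
-20 True [-1.    0.63  2.11  2.27  0.75  1.93] [-1.    0.84  2.12  2.42  0.91  1.71]
0 True [-1.09  0.66  1.99  1.72  0.89  2.14] [-1.09  0.85  2.    1.88  0.94  1.89]
20 True [-1.13  0.72  1.82  1.32  1.1   2.26] [-1.13  0.88  1.83  1.42  1.06  2.06]
40 True [-1.12  0.79  1.62  1.04  1.34  2.3 ] [-1.12  0.93  1.63  1.08  1.26  2.15]
60 True [-1.08  0.86  1.42  0.83  1.59  2.27] [-1.08  1.    1.43  0.83  1.49  2.16]
80 True [-1.02  0.94  1.23  0.64  1.83  2.18] [-1.02  1.06  1.24  0.62  1.72  2.09]
100 True [-0.94  1.    1.07  0.44  2.03  2.01] [-0.94  1.12  1.08  0.42  1.91  1.96]
120 True [-0.86  1.05  0.96  0.2   2.17  1.78] [-0.86  1.16  0.97  0.18  2.04  1.75]
140 True [-0.78  1.06  0.92 -0.08  2.2   1.48] [-0.78  1.17  0.94 -0.08  2.08  1.49]
160 True [-0.69  1.05  0.96 -0.35  2.13  1.2 ] [-0.69  1.16  0.98 -0.33  2.01  1.25]
```

The model fits to 0.4 mm. Standing the bottle with the tool heading at az ≈ 160° sits mid-range. I'll go back through a downward pose and around in stages, checking the path by IK.

```bash
cat >> kin.py <<'E'
from scipy.spatial.transform import Slerp
def path(wps,q):
    "check straight moves; print the row for each waypoint, relative to the one before"
    p,R=fk(q,k); 
    for pw,Rw in wps:
        ang=np.degrees(Ro.from_matrix(R.T@Rw).magnitude()); n=int(max(np.ceil(np.linalg.norm(pw-p)/.0417),np.ceil(ang/7.16),1)); mx=0;err=0
        sl=Slerp([0,1],Ro.from_matrix([R,Rw]))
        for t in np.linspace(0,1,n+1)[1:]:
            o=ik(p+(pw-p)*t,sl(t).as_matrix(),k,q); mx=max(mx,abs(o.x-q).max()); err=max(err,o.cost); q=o.x
        print(n,'rows',row(pw,Rw,p,R),'maxdq %.2f err %.1e'%(mx,err),q.round(2)); p,R=pw,Rw
    return q
E
python3 - <<'E'
from kin import *
g=np.load('grasp.npz'); ft,bt=g['ft'],g['bt']; M=np.array([.5075,-.4289,.004]); q0=np.array(read_state()['joints'])
yt=np.array([0,1.,0]); yt-=bt*(yt@bt); yt/=np.linalg.norm(yt); Bt=np.c_[np.cross(yt,bt),yt,bt]
Rf=rz(np.radians(160))@Bt.T; np.save('Rf.npy',Rf)
hov=M+[0,0,.12]-Rf@ft; qh=ik(hov,Rf,k,[-.69,1.05,.96,-.35,2.13,1.2]).x; print(qh.round(3))
qm=np.array([-.45,.6,1.6,.03,1.0,-1.5]); W=[qm]+[qm+(qh-qm)*t for t in (.33,.67)]
for w in W+[qh]: p,R=fk(w,k); print('tcp',p.round(3),'foot',(p+R@ft).round(3),'cap',(p+R@(ft+.138*bt)).round(3))
path([fk(w,k) for w in W]+[(hov,Rf),(hov-[0,0,.10],Rf),(hov-[0,0,.12],Rf)],q0)
E
```

```text
[-0.694  1.027  0.953 -0.359  2.154  1.19 ]
tcp [ 0.594 -0.207  0.174] foot [ 0.554 -0.182  0.139] cap [ 0.659 -0.247  0.2  ]
tcp [ 0.575 -0.286  0.162] foot [ 0.557 -0.238  0.132] cap [ 0.592 -0.363  0.18 ]
tcp [ 0.545 -0.366  0.166] foot [ 0.549 -0.329  0.12 ] cap [ 0.517 -0.422  0.217]
tcp [ 0.518 -0.433  0.182] foot [ 0.507 -0.429  0.124] cap [ 0.507 -0.429  0.262]
6 rows [0.0532, 0.2266, 0.0037, -0.0612, 0.4724, -0.0093] maxdq 0.80 err 3.4e-23 [-0.45  0.6   1.6   0.03  1.   -1.5 ]
8 rows [-0.0308, -0.0976, 0.0122, 0.16, 0.1445, 0.5813] maxdq 0.13 err 4.3e-21 [-0.53  0.74  1.39 -0.1   1.38 -0.61]
9 rows [-0.0942, -0.0496, -0.001, 0.2256, -0.0257, 0.63] maxdq 0.11 err 1.1e-21 [-0.61  0.89  1.17 -0.23  1.77  0.3 ]
9 rows [-0.0855, 0.0337, -0.008, 0.1385, -0.1749, 0.636] maxdq 0.10 err 6.6e-19 [-0.69  1.03  0.95 -0.36  2.15  1.19]
3 rows [0.1084, 0.0, 0.0622, 0.0, 0.0, 0.0] maxdq 0.04 err 3.0e-17 [-0.69  1.13  0.98 -0.33  2.03  1.24]
1 rows [0.0217, 0.0, 0.0124, 0.0, 0.0, 0.0] maxdq 0.02 err 8.8e-20 [-0.69  1.16  0.98 -0.33  2.01  1.25]
```

Request:
{"fn": "servo_tool", "kwargs": {
  "steps": [
    [[0.0532,0.2266,0.0037,-0.0612,0.4724,-0.0093],[0.0532,0.2266,0.0037,-0.0612,0.4724,-0.0093],[0.0532,0.2266,0.0037,-0.0612,0.4724,-0.0093],[0.0532,0.2266,0.0037,-0.0612,0.4724,-0.0093],[0.0532,0.2266,0.0037,-0.0612,0.4724,-0.0093],[0.0532,0.2266,0.0037,-0.0612,0.4724,-0.0093],[0.0532,0.2266,0.0037,-0.0612,0.4724,-0.0093],[0.0532,0.2266,0.0037,-0.0612,0.4724,-0.0093],[0.0532,0.2266,0.0037,-0.0612,0.4724,-0.0093],[0.0532,0.2266,0.0037,-0.0612,0.4724,-0.0093],[0.0532,0.2266,0.0037,-0.0612,0.4724,-0.0093],[0.0532,0.2266,0.0037,-0.0612,0.4724,-0.0093],[0.0532,0.2266,0.0037,-0.0612,0.4724,-0.0093],[0.0532,0.2266,0.0037,-0.0612,0.4724,-0.0093],[0.0532,0.2266,0.0037,-0.0612,0.4724,-0.0093]]
  ]
}}

```text
clock: 7.25
tool_pos: [0.5938, -0.2083, 0.175]
tool_rot: [[-0.857, 0.514, -0.04], [0.512, 0.858, 0.047], [0.058, 0.02, -0.998]]
contact_force: [-0.4, 0.7, -2.3]
opening: 0.65
```

Run:
```python
from kin import *
s=read_state(); print(np.round(s['joints'],3),s['opening'],s['clock'],s['tool_pos'])
```

```text
[-0.451  0.599  1.6    0.03   0.999 -1.5  ] 0.6496005720461524 7.25 [ 0.59380657 -0.20828884  0.1749944 ]
```

Request:
{"fn": "servo_tool", "kwargs": {
  "steps": [
    [[-0.0308,-0.0976,0.0122,0.16,0.1445,0.5813],[-0.0308,-0.0976,0.0122,0.16,0.1445,0.5813],[-0.0308,-0.0976,0.0122,0.16,0.1445,0.5813],[-0.0308,-0.0976,0.0122,0.16,0.1445,0.5813],[-0.0308,-0.0976,0.0122,0.16,0.1445,0.5813],[-0.0308,-0.0976,0.0122,0.16,0.1445,0.5813],[-0.0308,-0.0976,0.0122,0.16,0.1445,0.5813],[-0.0308,-0.0976,0.0122,0.16,0.1445,0.5813],[-0.0308,-0.0976,0.0122,0.16,0.1445,0.5813],[-0.0308,-0.0976,0.0122,0.16,0.1445,0.5813]]
  ]
}}

```text
clock: 8.08
tool_pos: [0.5748, -0.2875, 0.1616]
tool_rot: [[-0.094, 0.93, -0.354], [0.986, 0.137, 0.096], [0.138, -0.34, -0.93]]
contact_force: [-0.1, -0.6, -2.0]
opening: 0.65
```

Request:
{"fn": "servo_tool", "kwargs": {
  "steps": [
    [[-0.0942,-0.0496,-0.001,0.2256,-0.0257,0.63],[-0.0942,-0.0496,-0.001,0.2256,-0.0257,0.63],[-0.0942,-0.0496,-0.001,0.2256,-0.0257,0.63],[-0.0942,-0.0496,-0.001,0.2256,-0.0257,0.63],[-0.0942,-0.0496,-0.001,0.2256,-0.0257,0.63],[-0.0942,-0.0496,-0.001,0.2256,-0.0257,0.63],[-0.0942,-0.0496,-0.001,0.2256,-0.0257,0.63],[-0.0942,-0.0496,-0.001,0.2256,-0.0257,0.63],[-0.0942,-0.0496,-0.001,0.2256,-0.0257,0.63],[-0.0942,-0.0496,-0.001,0.2256,-0.0257,0.63],[-0.0942,-0.0496,-0.001,0.2256,-0.0257,0.63]]
  ]
}}

```text
clock: 9.0
tool_pos: [0.545, -0.3671, 0.1657]
tool_rot: [[0.633, 0.444, -0.634], [0.676, -0.717, 0.174], [-0.377, -0.538, -0.754]]
contact_force: [0.1, 0.7, -2.1]
opening: 0.653
```

Request:
{"fn": "servo_tool", "kwargs": {
  "steps": [
    [[-0.0855,0.0337,-0.008,0.1385,-0.1749,0.636],[-0.0855,0.0337,-0.008,0.1385,-0.1749,0.636],[-0.0855,0.0337,-0.008,0.1385,-0.1749,0.636],[-0.0855,0.0337,-0.008,0.1385,-0.1749,0.636],[-0.0855,0.0337,-0.008,0.1385,-0.1749,0.636],[-0.0855,0.0337,-0.008,0.1385,-0.1749,0.636],[-0.0855,0.0337,-0.008,0.1385,-0.1749,0.636],[-0.0855,0.0337,-0.008,0.1385,-0.1749,0.636],[-0.0855,0.0337,-0.008,0.1385,-0.1749,0.636],[-0.0855,0.0337,-0.008,0.1385,-0.1749,0.636],[-0.0855,0.0337,-0.008,0.1385,-0.1749,0.636],[-0.0855,0.0337,-0.008,0.1385,-0.1749,0.636],[-0.0855,0.0337,-0.008,0.1385,-0.1749,0.636],[-0.0855,0.0337,-0.008,0.1385,-0.1749,0.636]]
  ]
}}

```text
clock: 10.17
tool_pos: [0.5176, -0.4335, 0.1825]
tool_rot: [[0.47, -0.342, -0.814], [-0.17, -0.94, 0.297], [-0.866, -0.001, -0.5]]
contact_force: [0.1, -0.5, -2.7]
opening: 0.649
```

Run:
```python
from kin import *
s=read_state(); p=np.array(s['tool_pos']);R=np.array(s['tool_rot']); g=np.load('grasp.npz')
print(s['clock'],np.round(s['joints'],3),s['contact_force'],'foot',p+R@g['ft'],'axis',R@g['bt'])
rgb,d,c=shot('scene','s3')
cv2.imwrite('pics/s3c.png',cv2.resize(rgb[40:240,150:400,::-1],None,fx=2.5,fy=2.5))
M=np.array([.5075,-.4289,.004]);Rf=np.load('Rf.npy')
for h in (.02,.004,.0,-.004): print(h,row(M+[0,0,h]-Rf@g['ft'],Rf))
```

```text
10.1667 [-0.695  1.028  0.95  -0.359  2.154  1.188] [ 0.07541398 -0.47554994 -2.6742621 ] foot [ 0.50761813 -0.42977474  0.12465679] axis [-2.01759752e-03  7.66676540e-05  9.99997962e-01]
0.02 [0.1087, -0.0009, 0.0631, -0.0003, -0.0011, 0.0001]
0.004 [0.1261, -0.0009, 0.0731, -0.0003, -0.0011, 0.0001]
0.0 [0.1304, -0.0009, 0.0756, -0.0003, -0.0011, 0.0001]
-0.004 [0.1347, -0.0009, 0.0781, -0.0003, -0.0011, 0.0001]
```

View pics/s3c.png

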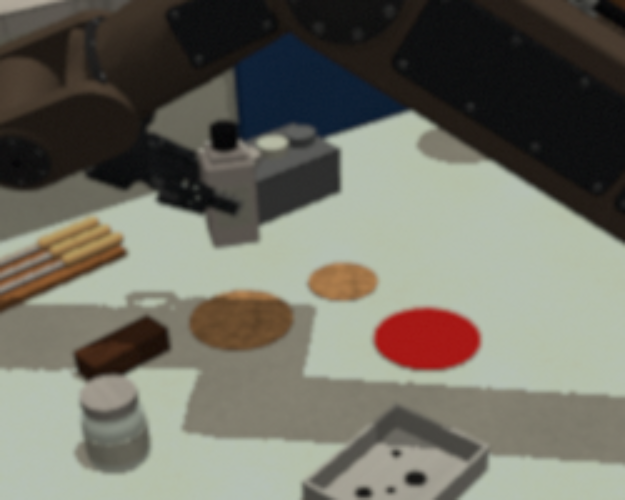

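The bottle is upright at (232,195) in the crop, hovering over the large mat at (242,320). Now I lower it.

Request:
{"fn": "servo_tool", "kwargs": {
  "steps": [
    [[0.04,0,0.023,0,0,0],[0.08,-0.0009,0.046,0,0,0],[0.1087,-0.0009,0.0631,0,0,0],[0.118,-0.0009,0.068,0,0,0],[0.124,-0.0009,0.0718,0,0,0],[0.1261,-0.0009,0.0731,0,0,0],[0.1261,-0.0009,0.0731,0,0,0],[0.1261,-0.0009,0.0731,0,0,0]]
  ]
}}

```text
clock: 10.88
tool_pos: [0.5179, -0.4331, 0.0673]
tool_rot: [[0.47, -0.343, -0.813], [-0.172, -0.939, 0.297], [-0.866, 0.001, -0.501]]
contact_force: [-0.3, -0.9, -1.5]
opening: 0.649
```

Request:
{"fn": "servo_tool", "kwargs": {
  "steps": [
    [[0.0022,0,0.0013,0,0,0],[0.0022,0,0.0013,0,0,0],[0.0022,0,0.0013,0,0,0]]
  ]
}}

```text
clock: 11.13
tool_pos: [0.5176, -0.4329, 0.0642]
tool_rot: [[0.469, -0.343, -0.814], [-0.172, -0.939, 0.297], [-0.866, 0.0, -0.499]]
contact_force: [0.5, -1.1, 0.8]
opening: 0.65
```

Request:
{"fn": "servo_tool", "kwargs": {
  "steps": [
    [[0.0011,0,0.0006,0,0,0],[0.0022,0,0.0013,0,0,0],[0.0022,0,0.0013,0,0,0]]
  ]
}}

```text
clock: 11.38
tool_pos: [0.5176, -0.4329, 0.0642]
tool_rot: [[0.468, -0.344, -0.814], [-0.172, -0.939, 0.297], [-0.867, 0.001, -0.498]]
contact_force: [0.3, -0.5, 14.3]
opening: 0.645
```

Contact is made, so I release and back straight out.

Request:
{"fn": "servo_tool", "kwargs": {
  "steps": [
    [[-0.0015,0,-0.0009,0,0,0],[-0.0015,0,-0.0009,0,0,0],[-0.0015,0,-0.0009,0,0,0],[-0.0015,0,-0.0009,0,0,0],[-0.0015,0,-0.0009,0,0,0]]
  ],
  "grip": 0.9
}}

```text
clock: 11.8
tool_pos: [0.5173, -0.4327, 0.0625]
tool_rot: [[0.468, -0.343, -0.814], [-0.171, -0.939, 0.298], [-0.867, -0.0, -0.498]]
contact_force: [-0.6, -0.1, 0.1]
opening: 0.95
```

Request:
{"fn": "servo_tool", "kwargs": {
  "steps": [
    [[0,0,-0.02,0,0,0],[0,0,-0.05,0,0,0],[0,0,-0.09,0,0,0],[0,0,-0.13,0,0,0],[0,0,-0.13,0,0,0],[0,0,-0.13,0,0,0]]
  ],
  "grip": 1
}}

```text
clock: 12.3
tool_pos: [0.6029, -0.4637, 0.1143]
tool_rot: [[0.47, -0.343, -0.814], [-0.172, -0.939, 0.296], [-0.866, 0.001, -0.5]]
contact_force: [-0.2, 0.1, -0.8]
opening: 1.002
```

Run:
```python
from kin import *
s=read_state(); print(s['clock'],np.round(s['joints'],3),s['opening'],s['tool_pos'])
rgb,d,K,T=load('top0'); P=cloud(d,K,T)
# refit pan from rim by casting: pan outline darker? use rim depth points
Z=P[...,2]; m=(Z>.022)&(Z<.05); m[:200]=0;m[272:]=0;m[:,:255]=0;m[:,315:]=0
q=cv2.minAreaRect(P[m][:,:2].astype(np.float32)); print(q)
# shield side ends: x-extent at z~.15 near front
m=(Z>.135)&(Z<.165); m[:,:140]=0;m[:,200:]=0;m[:190]=0;m[295:]=0
Q=P[m]; q=cv2.minAreaRect(Q[:,:2].astype(np.float32)); print('shield',q)
th=np.arctan(.11866); xm=np.array([-np.sin(th),np.cos(th)]); ym=np.array([-np.cos(th),-np.sin(th)])
o=np.array([.5,.28354774+.11866*.5])   # on plate
lx=(Q[:,:2]-o)@xm; ly=(Q[:,:2]-o)@ym
print('x range',np.percentile(lx,[.5,99.5]),'y range',np.percentile(ly,[.3,.6,1,50,99,99.4,99.7]))
for a0,b0 in((-.13,-.09),(-.09,-.05),(-.05,-.01)):
    w=(lx>a0)&(lx<b0); print(a0,np.percentile(ly[w],[.5,2,98,99.5]).round(4))
# plate y extent
m=(Z>.17)&(Z<.236); m[:,:118]=0;m[:,155:]=0;m[:185]=0;m[300:]=0; Q=P[m]; lx=(Q[:,:2]-o)@xm; ly=(Q[:,:2]-o)@ym; w=abs(lx)<.006; print('plate y',np.percentile(ly[w],[.5,2,98,99.5]).round(4))
```

```text
12.3 [-0.662  1.274  0.536 -0.373  2.322  1.151] 1.001999252916479 [ 0.60286396 -0.46369821  0.11426171]
((0.5354233980178833, -0.06612581759691238), (0.16059859097003937, 0.11985968798398972), 17.10884666442871)
shield ((0.5071196556091309, 0.27376994490623474), (0.24566395580768585, 0.1454279124736786), 7.066725730895996)
x range [-0.14021003  0.00042153] y range [-0.11983793 -0.11852456 -0.11711087  0.00348289  0.11918317  0.11989649
  0.12051453]
-0.13 [-0.1189 -0.116   0.1164  0.1197]
-0.09 [-0.1174 -0.114   0.115   0.1198]
-0.05 [-0.1181 -0.1146  0.108   0.1201]
plate y [-0.1215 -0.1146  0.1213  0.124 ]
```

```bash
cat >> kin.py <<'E'
th=np.radians(6.9); xm=np.array([-np.sin(th),np.cos(th),0]); ym=np.array([-np.cos(th),-np.sin(th),0]); MO=np.array([.5,.3429,0])-.06*xm
up=np.array([0,0,1.])
def pushpose(pc,yaw,fw,h=.028,sg=1,tilt=45):
    f=np.array([np.cos(yaw),np.sin(yaw),0]); l=np.array([-f[1],f[0],0]); t=np.radians(tilt)
    R=Rt(f*np.sin(t)-up*np.cos(t), l*sg); return np.r_[pc[:2],0]-f*(.06+fw)+up*h, R
def panpose(tag='top'):
    rgb,d,c=shot('top',tag); P=cloud(d,c['intrinsics'],c['T']); Z=P[...,2]
    return P,Z,rgb
E
python3 - <<'E'
from kin import *
P,Z,rgb=panpose('t4')
m=(Z>.022)&(Z<.05)&(abs(P[...,0]-.535)<.13)&(abs(P[...,1]+.066)<.12)
n,l,st,ce=cv2.connectedComponentsWithStats(cv2.dilate(m.astype(np.uint8),np.ones((3,3)))); i=1+st[1:,4].argmax()
q=cv2.minAreaRect(P[m&(l==i)][:,:2].astype(np.float32)); print('pan',q)
m=(Z>.11)&(Z<.155)&(abs(P[...,0]-.5)<.06)&(abs(P[...,1]+.43)<.06); print('cap',m.sum(),P[m].mean(0),Z[m].max())
s=read_state(); q0=np.array(s['joints']); rng=np.random.default_rng(1)
a0=pushpose([.5354,-.0661],np.radians(107.1),.045); 
for sg in(1,-1):
    for nm,(p,R) in (('start',pushpose([.5354,-.0661],np.radians(107.1),.045,sg=sg)),('end',pushpose(MO,np.radians(96.9),.016,sg=sg))):
        S_=[ik(p,R,k,rng.uniform(LO,HI)) for _ in range(25)]; S_=[o.x for o in S_ if o.cost<1e-8]
        u=[]; [u.append(x) for x in S_ if all(abs(x-y).max()>.05 for y in u)]
        print(sg,nm,p.round(3),[x.round(2).tolist() for x in u])
E
```

```text
pan ((0.5550293922424316, -0.06060369312763214), (0.11909251660108566, 0.12084202468395233), 17.120004653930664)
cap 3 [ 0.51995134 -0.45088548  0.11535176] 0.11935166661595442
1 start [ 0.566 -0.166  0.028] [[-0.58, 0.94, 1.55, 0.48, 1.34, 1.98]]
1 end [0.516 0.208 0.028] [[-0.04, 0.83, 1.96, 1.11, 0.89, 2.02]]
-1 start [ 0.566 -0.166  0.028] [[-0.58, 0.94, 1.55, 0.48, 1.34, -1.16]]
-1 end [0.516 0.208 0.028] [[-0.04, 0.83, 1.96, 1.11, 0.89, -1.12]]
```

Run:
```python
from kin import *
s=read_state(); q0=np.array(s['joints']); p0,R0=fk(q0,k); print(p0-s['tool_pos'])
yaw=np.radians(107.1); pc=[.5354,-.0661]
hp,hR=pushpose(pc,yaw,.050,h=.22); lo=pushpose(pc,yaw,.050)
W1=(p0-R0[:,2]*.04+[0,0,.22],R0); q1=ik(*W1,k,q0).x; qh=ik(hp,hR,k,[-.58,.94,1.55,.48,1.34,1.98]).x; print(q1.round(2),qh.round(2))
mid=fk((q1+qh)/2,k); print(W1[0],mid[0],hp)
path([W1,mid,(hp,hR),lo],q0)
```

```text
[ 0.0004825  -0.00015016 -0.00078456]
[-0.65  1.23  0.05 -0.8   2.75  0.65] [-0.58  0.7   1.46  0.47  1.63  2.13]
[ 0.63490873 -0.47544904  0.35243265] [ 0.61059095 -0.388263    0.26392567] [ 0.56774444 -0.17123723  0.22      ]
6 rows [-0.2386, -0.0001, -0.1868, 0.0, 0.0, 0.0] maxdq 0.16 err 5.6e-03 [-0.65  1.23  0.05 -0.8   2.75  0.65]
4 rows [0.0632, -0.0919, 0.1122, 0.0422, 0.1691, 0.0624] maxdq 0.30 err 4.9e-23 [-0.62  0.96  0.76 -0.16  2.19  1.39]
7 rows [-0.0868, -0.2208, 0.1522, 0.3798, -0.0115, 0.3497] maxdq 0.15 err 7.6e-29 [-0.58  0.7   1.46  0.47  1.63  2.13]
5 rows [0.1697, 0.0, 0.1697, 0.0, 0.0, 0.0] maxdq 0.06 err 3.8e-18 [-0.58  0.94  1.54  0.48  1.35  1.98]
```

Run:
```python
from kin import *
s=read_state(); q0=np.array(s['joints']); p0,R0=fk(q0,k)
yaw=np.radians(107.1); pc=[.5354,-.0661]
hp,hR=pushpose(pc,yaw,.050,h=.22); lo=pushpose(pc,yaw,.050)
W1=(p0+[0,0,.10],R0); q1=ik(*W1,k,q0).x; qh=ik(hp,hR,k,[-.58,.94,1.55,.48,1.34,1.98]).x
mid=fk((q1+qh)/2,k); print(W1[0],mid[0],hp)
path([W1,mid,(hp,hR),lo],q0)
```

```text
[ 0.60231629 -0.46354073  0.21253478] [ 0.59301106 -0.33961216  0.2025431 ] [ 0.56774444 -0.17123723  0.22      ]
3 rows [-0.1084, -0.0001, -0.0622, 0.0, 0.0, 0.0] maxdq 0.05 err 1.4e-21 [-0.66  1.19  0.48 -0.43  2.45  1.07]
4 rows [-0.021, -0.1415, 0.0618, 0.1518, 0.1475, 0.116] maxdq 0.18 err 3.9e-25 [-0.62  0.94  0.97  0.02  2.04  1.6 ]
5 rows [-0.1207, -0.1484, 0.0957, 0.2865, 0.0182, 0.2743] maxdq 0.13 err 1.2e-29 [-0.58  0.7   1.46  0.47  1.63  2.13]
5 rows [0.1697, 0.0, 0.1697, 0.0, 0.0, 0.0] maxdq 0.06 err 3.8e-18 [-0.58  0.94  1.54  0.48  1.35  1.98]
```

Request:
{"fn": "servo_tool", "kwargs": {
  "steps": [
    [[-0.1084,0,-0.0622,0,0,0],[-0.1084,0,-0.0622,0,0,0],[-0.1084,0,-0.0622,0,0,0],[-0.1084,0,-0.0622,0,0,0],[-0.1084,0,-0.0622,0,0,0],[-0.1084,0,-0.0622,0,0,0]]
  ]
}}

```text
clock: 12.85
tool_pos: [0.6013, -0.4635, 0.2131]
tool_rot: [[0.466, -0.343, -0.815], [-0.169, -0.939, 0.299], [-0.868, -0.001, -0.496]]
contact_force: [-0.1, -0.2, 0.0]
opening: 0.998
```

Request:
{"fn": "servo_tool", "kwargs": {
  "steps": [
    [[-0.021,-0.1415,0.0618,0.1518,0.1475,0.116],[-0.021,-0.1415,0.0618,0.1518,0.1475,0.116],[-0.021,-0.1415,0.0618,0.1518,0.1475,0.116],[-0.021,-0.1415,0.0618,0.1518,0.1475,0.116],[-0.021,-0.1415,0.0618,0.1518,0.1475,0.116],[-0.021,-0.1415,0.0618,0.1518,0.1475,0.116]]
  ]
}}

```text
clock: 13.35
tool_pos: [0.5923, -0.3396, 0.2041]
tool_rot: [[0.544, -0.604, -0.583], [-0.416, -0.797, 0.438], [-0.729, 0.004, -0.684]]
contact_force: [0.5, -0.6, -0.3]
opening: 1.001
```

Request:
{"fn": "servo_tool", "kwargs": {
  "steps": [
    [[-0.1207,-0.1484,0.0957,0.2865,0.0182,0.2743],[-0.1207,-0.1484,0.0957,0.2865,0.0182,0.2743],[-0.1207,-0.1484,0.0957,0.2865,0.0182,0.2743],[-0.1207,-0.1484,0.0957,0.2865,0.0182,0.2743],[-0.1207,-0.1484,0.0957,0.2865,0.0182,0.2743],[-0.1207,-0.1484,0.0957,0.2865,0.0182,0.2743],[-0.1207,-0.1484,0.0957,0.2865,0.0182,0.2743],[-0.1207,-0.1484,0.0957,0.2865,0.0182,0.2743],[-0.1207,-0.1484,0.0957,0.2865,0.0182,0.2743]]
  ]
}}

```text
clock: 14.1
tool_pos: [0.568, -0.1726, 0.2207]
tool_rot: [[0.21, -0.955, -0.209], [-0.676, -0.296, 0.675], [-0.707, -0.0, -0.708]]
contact_force: [0.7, 0.3, 0.3]
opening: 1.0
```

Run:
```python
from kin import *
s=read_state(); print(s['clock'],np.round(s['joints'],3),s['tool_pos'])
P,Z,rgb=panpose('t5'); r2,_,_=shot('scene','s5')
m=(Z>.022)&(Z<.05)&(abs(P[...,0]-.535)<.13)&(abs(P[...,1]+.066)<.12)
q=cv2.minAreaRect(P[m][:,:2].astype(np.float32)); print('pan',q)
cv2.imwrite('pics/m5.png',np.hstack([cv2.resize(rgb[120:350,200:440,::-1],(400,383)),cv2.resize(r2[60:260,150:360,::-1],(400,383))]))
print(row(*pushpose([.5354,-.0661],np.radians(107.1),.050)))
```

```text
14.1 [-0.584  0.696  1.461  0.466  1.634  2.128] [ 0.56801426 -0.17261489  0.22069288]
pan ((0.5872452855110168, -0.08102716505527496), (0.1696677953004837, 0.08838669210672379), 61.44282150268555)
[0.1696, -0.0, 0.1714, 0.0003, -0.0004, 0.0006]
```

View pics/m5.png

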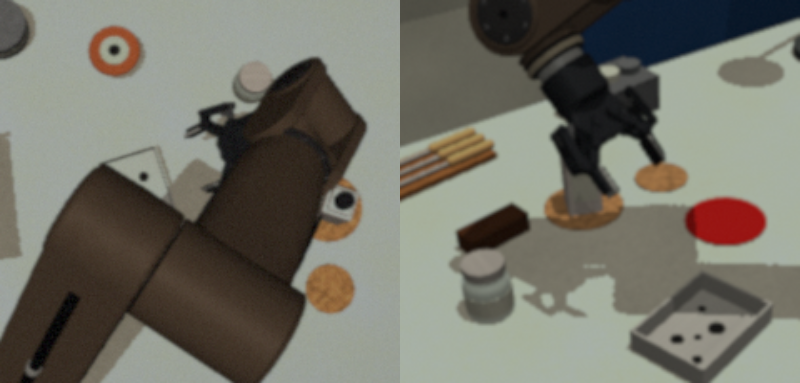

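The bottle stands at (342,203) in the left half, on the large mat and clear of its rim. The top view of the pan is hidden by the arm, so I'll track the pan with the scene camera. Lowering behind the pan now.

Request:
{"fn": "servo_tool", "kwargs": {
  "steps": [
    [[0.04,0,0.04,0,0,0],[0.08,0,0.08,0,0,0],[0.12,0,0.12,0,0,0],[0.145,0,0.146,0,0,0],[0.16,0,0.161,0,0,0],[0.1696,0,0.1714,0,0,0],[0.1696,0,0.1714,0,0,0],[0.1696,0,0.1714,0,0,0]]
  ]
}}

```text
clock: 14.87
tool_pos: [0.568, -0.1709, 0.0299]
tool_rot: [[0.209, -0.956, -0.206], [-0.677, -0.294, 0.675], [-0.706, -0.002, -0.708]]
contact_force: [0.3, -0.1, 0.6]
opening: 0.998
```

```bash
cat >> kin.py <<'E'
def panscene(tag,guess):
    rgb,d,c=shot('scene',tag); P=cloud(d,c['intrinsics'],c['T']); Z=P[...,2]
    m=(d>0)&(Z>.026)&(Z<.042)&(np.hypot(P[...,0]-guess[0],P[...,1]-guess[1])<.12)
    n,l,st,ce=cv2.connectedComponentsWithStats(m.astype(np.uint8)); i=1+st[1:,4].argmax()
    Q=P[l==i]; q=cv2.minAreaRect(Q[:,:2].astype(np.float32)); return q,len(Q),cv2.boxPoints(q).round(4).tolist(),P,Z,rgb
E
python3 - <<'E'
from kin import *
s=read_state(); print(s['clock'],s['tool_pos'],s['contact_force'])
r=panscene('s6',[.5354,-.0661]); print(r[:3])
yaw0=np.radians(107.1);c0=np.array([.5354,-.0661,0]); dm=MO-c0; print('dx,dy in machine',dm@xm,dm@ym, MO)
E
```

```text
14.8667 [ 0.56801768 -0.1708929   0.02992819] [ 0.30646172 -0.12963385  0.64128781]
(((0.53517085313797, -0.06896276772022247), (0.16564540565013885, 0.12430670857429504), 17.187829971313477), 629, [[0.4377000033855438, -0.0340999998152256], [0.47440001368522644, -0.15279999375343323], [0.6327000260353088, -0.1039000004529953], [0.5958999991416931, 0.01489999983459711]])
dx,dy in machine 0.3502905969438897 -0.013992357179068268 [0.50720821 0.28333456 0.        ]
```

```bash
cat >> kin.py <<'E'
def curve(c,yaw,segs,fw,n0,ds,fw0=None,h=.028):
    "approach from fw0 to fw in n0 rows, then segs [(length,dyaw)]; returns rows, end pose"
    c=np.array(c,float); out=[]
    for i in range(1,n0+1): out.append(pushpose(c,yaw,fw0+(fw-fw0)*i/n0,h))
    for L,dy in segs:
        n=max(1,round(L/ds))
        for i in range(n):
            m=yaw+dy/n/2; c=c+np.array([np.cos(m),np.sin(m),0])*L/n; yaw+=dy/n; out.append(pushpose(c,yaw,fw,h))
    return out,c,yaw
E
python3 - <<'E'
from kin import *
r=np.radians
W,c,y=curve([.5354,-.067,0],r(107.1),[(.079,-r(18.2)),(.084,0)],.018,3,.0098,.050)
print(len(W),c,np.degrees(y)); s=read_state()
for p,R in W: print(row(p,R),end=',\n')
q=np.array(s['joints']); path(W[::6]+W[-1:],q)
E
```

```text
20 [0.52606336 0.09489233 0.        ] 88.9
[-0.0063, 0.001, 0.0109, -0.0013, -0.0018, 0.0011],
[-0.0158, 0.001, 0.0203, -0.0013, -0.0018, 0.0011],
[-0.0253, 0.001, 0.0297, -0.0013, -0.0018, 0.0011],
[-0.0341, 0.0046, 0.0384, 0.0166, -0.0017, 0.019],
[-0.043, 0.0077, 0.0473, 0.0344, -0.0017, 0.0369],
[-0.052, 0.0104, 0.0562, 0.0523, -0.0017, 0.0548],
[-0.061, 0.0125, 0.0652, 0.0701, -0.0016, 0.0727],
[-0.0701, 0.0141, 0.0742, 0.088, -0.0016, 0.0906],
[-0.0793, 0.0152, 0.0833, 0.1058, -0.0016, 0.1085],
[-0.0884, 0.0158, 0.0924, 0.1237, -0.0015, 0.1264],
[-0.0976, 0.0159, 0.1016, 0.1415, -0.0015, 0.1443],
[-0.1054, 0.0123, 0.1094, 0.1415, -0.0015, 0.1443],
[-0.1133, 0.0086, 0.1172, 0.1415, -0.0015, 0.1443],
[-0.1212, 0.005, 0.125, 0.1415, -0.0015, 0.1443],
[-0.129, 0.0013, 0.1329, 0.1415, -0.0015, 0.1443],
[-0.1369, -0.0023, 0.1407, 0.1415, -0.0015, 0.1443],
[-0.1447, -0.0059, 0.1485, 0.1415, -0.0015, 0.1443],
[-0.1526, -0.0096, 0.1563, 0.1415, -0.0015, 0.1443],
[-0.1604, -0.0132, 0.1641, 0.1415, -0.0015, 0.1443],
[-0.1683, -0.0169, 0.172, 0.1415, -0.0015, 0.1443],
1 rows [-0.0066, 0.0013, 0.0109, -0.0013, -0.0018, 0.0011] maxdq 0.02 err 1.5e-23 [-0.57  0.94  1.56  0.49  1.33  1.98]
2 rows [-0.0545, 0.0115, 0.0545, 0.0715, -0.0, 0.0715] maxdq 0.10 err 1.4e-27 [-0.55  0.88  1.75  0.64  1.16  2.  ]
2 rows [-0.0519, 0.0078, 0.0519, 0.0715, 0.0, 0.0715] maxdq 0.10 err 4.0e-28 [-0.5   0.84  1.9   0.83  1.02  1.98]
2 rows [-0.0495, -0.0, 0.0495, 0.0, 0.0, 0.0] maxdq 0.05 err 4.2e-19 [-0.41  0.84  1.95  0.92  0.97  1.98]
1 rows [-0.0082, -0.0, 0.0082, 0.0, 0.0, 0.0] maxdq 0.02 err 3.3e-27 [-0.39  0.83  1.95  0.93  0.96  1.98]
```

Request:
{"fn": "servo_tool", "kwargs": {
  "steps": [
    [[-0.0063,0.001,0.0109,0,0,0],[-0.0158,0.001,0.0203,0,0,0],[-0.0253,0.001,0.0297,0,0,0],[-0.0341,0.0046,0.0384,0.0166,-0.0017,0.019],[-0.043,0.0077,0.0473,0.0344,-0.0017,0.0369],[-0.052,0.0104,0.0562,0.0523,-0.0017,0.0548],[-0.061,0.0125,0.0652,0.0701,-0.0016,0.0727],[-0.0701,0.0141,0.0742,0.088,-0.0016,0.0906],[-0.0793,0.0152,0.0833,0.1058,-0.0016,0.1085],[-0.0884,0.0158,0.0924,0.1237,-0.0015,0.1264],[-0.0976,0.0159,0.1016,0.1415,-0.0015,0.1443],[-0.0976,0.0159,0.1016,0.1415,-0.0015,0.1443],[-0.0976,0.0159,0.1016,0.1415,-0.0015,0.1443],[-0.0976,0.0159,0.1016,0.1415,-0.0015,0.1443]]
  ]
}}

```text
clock: 16.08
tool_pos: [0.5225, -0.0666, 0.0269]
tool_rot: [[-0.014, -1.0, 0.012], [-0.707, 0.018, 0.707], [-0.707, 0.001, -0.707]]
contact_force: [-0.4, -0.3, 1.4]
opening: 1.001
```

Run:
```python
from kin import *
s=read_state(); print(s['clock'],s['tool_pos'],s['contact_force'],np.degrees(np.arctan2(*s['tool_rot'][1::-1,2])))
q,n,b,P,Z,rgb=panscene('s7',[.524,.011]); print(q,n,b)
cv2.imwrite('pics/s7c.png',cv2.resize(rgb[120:320,220:490,::-1],None,fx=2.5,fy=2.5))
```

```text
16.0833 [ 0.5225236  -0.06662533  0.02688743] [-0.35221414 -0.32193324  1.37501463] 89.05454639650013
((0.5213192105293274, -0.009642861783504486), (0.16590970754623413, 0.16436217725276947), 88.01828002929688) 808 [[0.43630000948905945, -0.08969999849796295], [0.600600004196167, -0.09539999812841415], [0.6062999963760376, 0.07039999961853027], [0.44209998846054077, 0.07609999924898148]]
```

View pics/s7c.png

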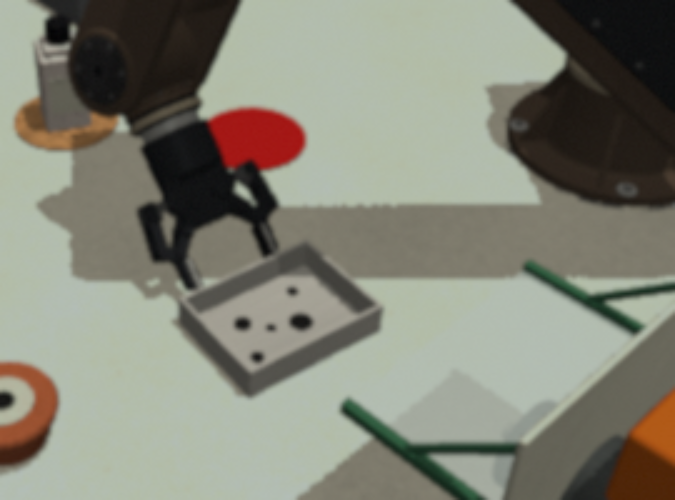

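The pan is flush on both fingers with its rear edge at (190,295)–(305,245), flat, and turned as planned. Next I measure it without the fingers and plan the rest.

```bash
cat >> kin.py <<'E'
def panfit(tag):
    "pan pose from the part of the rim ahead of the fingers (scene view)"
    s=read_state(); rgb,d,K,T=load(tag); P=cloud(d,K,T); p=np.array(s['tool_pos']); z=np.array(s['tool_rot'])[:,2]; f=np.r_[z[:2],0]; f/=np.linalg.norm(f)
    l=np.array([-f[1],f[0],0]); u=(P-p)@f; v=(P-p)@l; Z=P[...,2]
    m=(d>0)&(Z>.027)&(Z<.042)&(u>.035)&(u<.16)&(abs(v)<.1)
    Q=np.c_[u[m],v[m]].astype(np.float32); (cx,cy),(w,h),an=cv2.minAreaRect(Q); an=(an+45)%90-45
    bx=cv2.boxPoints(((cx,cy),(w,h),an)); t=np.radians(an); e=np.array([np.cos(t),np.sin(t)]); e2=np.array([-e[1],e[0]])
    fr=np.percentile(Q@e,99.3); lat=Q@e2; mid=(np.percentile(lat,.7)+np.percentile(lat,99.3))/2
    c=e*(fr-.06)+e2*mid; C_=p+c[0]*f+c[1]*l; yaw=np.arctan2(f[1],f[0])+t
    return C_*[1,1,0],yaw,-c[0]*0+c[0]-.06,np.ptp(lat),len(Q)
E
python3 - <<'E'
from kin import *
C_,yaw,fw,w,n=panfit('s7'); print('pan',C_.round(4),np.degrees(yaw),'fw',fw,'width',w,n)
d=C_-MO; print('machine frame x,y',d@xm,d@ym,'yaw',np.degrees(yaw)-96.9)
E
```

```text
pan [0.523 0.012 0.   ] 88.69233728365167 fw 0.018798680839541185 width 0.16394120778092494 427
machine frame x,y -0.2712765639765683 0.016917838853402558 yaw -8.207662716348338
```

Run:
```python
from kin import *
r=np.radians
W,c,y=curve([.523,.012,0],r(88.9),[(.100,0),(.036,r(8.0))],.0182,0,.01,h=.027)
print(len(W),c,np.degrees(y),(c-MO)@xm,(c-MO)@ym)
for p,R in W: print(row(p,R),end=',\n')
path(W[::5]+W[-1:],np.array(read_state()['joints']))
```

```text
14 [0.52309979 0.14790809 0.        ] 96.90000000000002 -0.13635478214669702 0.0004932299705037238
[-0.0096, 0.0014, 0.0092, 0.001, 0.0003, -0.0002],
[-0.0184, 0.0014, 0.018, 0.001, 0.0003, -0.0002],
[-0.0273, 0.0013, 0.0268, 0.001, 0.0003, -0.0002],
[-0.0361, 0.0013, 0.0357, 0.001, 0.0003, -0.0002],
[-0.0449, 0.0013, 0.0445, 0.001, 0.0003, -0.0002],
[-0.0538, 0.0013, 0.0534, 0.001, 0.0003, -0.0002],
[-0.0626, 0.0013, 0.0622, 0.001, 0.0003, -0.0002],
[-0.0714, 0.0013, 0.0711, 0.001, 0.0003, -0.0002],
[-0.0803, 0.0013, 0.0799, 0.001, 0.0003, -0.0002],
[-0.0891, 0.0013, 0.0887, 0.001, 0.0003, -0.0002],
[-0.0971, -0.002, 0.0967, -0.0147, 0.0003, -0.0159],
[-0.1052, -0.0048, 0.1048, -0.0304, 0.0003, -0.0316],
[-0.1133, -0.0072, 0.1129, -0.0461, 0.0003, -0.0473],
[-0.1215, -0.0092, 0.1211, -0.0618, 0.0003, -0.063],
1 rows [-0.0096, 0.0017, 0.0092, 0.001, 0.0003, -0.0002] maxdq 0.02 err 5.0e-24 [-0.52  0.85  1.9   0.82  1.02  1.98]
2 rows [-0.0442, 0.0, 0.0442, 0.0, 0.0, 0.0] maxdq 0.04 err 9.7e-20 [-0.44  0.84  1.94  0.89  0.98  1.97]
2 rows [-0.0434, -0.0032, 0.0434, -0.0157, -0.0, -0.0157] maxdq 0.05 err 7.2e-22 [-0.35  0.84  1.95  0.94  0.96  1.98]
1 rows [-0.0242, -0.0085, 0.0242, -0.0471, -0.0, -0.0471] maxdq 0.06 err 4.0e-18 [-0.28  0.84  1.91  0.89  0.99  2.  ]
```

Request:
{"fn": "servo_tool", "kwargs": {
  "steps": [
    [[-0.0096,0,0.0092,0,0,0],[-0.0184,0,0.018,0,0,0],[-0.0273,0,0.0268,0,0,0],[-0.0361,0,0.0357,0,0,0],[-0.0449,0,0.0445,0,0,0],[-0.0538,0,0.0534,0,0,0],[-0.0626,0,0.0622,0,0,0],[-0.0714,0,0.0711,0,0,0],[-0.0803,0,0.0799,0,0,0],[-0.0891,0,0.0887,0,0,0],[-0.0971,-0.0033,0.0967,-0.0157,0,-0.0157],[-0.1052,-0.0061,0.1048,-0.0314,0,-0.0314],[-0.1133,-0.0085,0.1129,-0.0471,0,-0.0471],[-0.1215,-0.0105,0.1211,-0.0628,0,-0.0628],[-0.1215,-0.0105,0.1211,-0.0628,0,-0.0628],[-0.1215,-0.0105,0.1211,-0.0628,0,-0.0628]]
  ]
}}

```text
clock: 17.47
tool_pos: [0.5333, 0.0712, 0.0268]
tool_rot: [[0.084, -0.993, -0.087], [-0.701, -0.122, 0.703], [-0.708, 0.002, -0.706]]
contact_force: [0.4, -0.3, -0.1]
opening: 1.004
```

Run:
```python
from kin import *
s=read_state(); print(s['clock'],s['tool_pos'],s['contact_force'],np.degrees(np.arctan2(*s['tool_rot'][1::-1,2])))
for cam in('scene','top'):
    t=cam+'8'; rgb,_,_=shot(cam,t)
    C_,yaw,fw,w,n=panfit(t); print(cam,'pan',C_.round(4),np.degrees(yaw),'fw',fw,'width',w,n)
    d=C_-MO; print('machine frame x,y',d@xm,d@ym,'yaw',np.degrees(yaw)-96.9)
a=load('scene8')[0][130:330,260:480,::-1]; b=load('top8')[0][160:310,100:300,::-1]
cv2.imwrite('pics/m8.png',np.hstack([cv2.resize(a,(400,364)),cv2.resize(b,(400,364))]))
# plate/shield edges in scene view
rgb,d,K,T=load('scene8'); P=cloud(d,K,T); u=(P-MO)@xm; v=(P-MO)@ym; Z=P[...,2]
m=(d>0)&(abs(Z-.150)<.008)&(u>-.12)&(u<.06)&(abs(v)<.16); print('shield scene: y',np.percentile(v[m],[.5,2,98,99.5]).round(4),'x',np.percentile(u[m],[.5,2,98]).round(4))
```

```text
17.4667 [0.53326564 0.07123831 0.02677972] [ 0.43406728 -0.2902704  -0.1102985 ] 97.09706891118873
scene pan [0.5232 0.1454 0.    ] 97.81047991924223 fw 0.015255301122670761 width 0.16249052140363307 256
machine frame x,y -0.1388528030697629 0.0006846923052025895 yaw 0.9104799192422206Traceback (most recent call last):
  File "<stdin>", line 5, in <module>
  File "kin.py", line 56, in panfit
    fr=np.percentile(Q@e,99.3); lat=Q@e2; mid=(np.percentile(lat,.7)+np.percentile(lat,99.3))/2
    return _quantile_unchecked(
        a, q, axis, out, overwrite_input, method, keepdims, weights)
    return _ureduce(a,
                    func=_quantile_ureduce_func,
    ...<5 lines>...
                    overwrite_input=overwrite_input,
                    method=method)
    r = func(a, **kwargs)
    result = _quantile(arr,
                       quantiles=q,
    ...<2 lines>...
                       out=out,
                       weights=wgt)
    slices_having_nans = np.isnan(arr[-1, ...])
                                  ~~~^^^^^^^^^
IndexError: index -1 is out of bounds for axis 0 with size 0
```

Run:
```python
from kin import *
rgb,d,K,T=load('scene8'); P=cloud(d,K,T); u=(P-MO)@xm; v=(P-MO)@ym; Z=P[...,2]
m=(d>0)&(abs(Z-.148)<.008)&(u>-.10)&(u<.05)&(abs(v)<.16); print('shield scene: y',np.percentile(v[m],[.5,2,98,99.5]).round(4),'x',np.percentile(u[m],[.5,2,98]).round(4),m.sum())
s=read_state(); p=np.array(s['tool_pos']); print('tool in machine',(p-MO)@xm,(p-MO)@ym)
for pc in [MO-xm*x for x in (.136,.008,0)]: print(row(*pushpose(pc,np.radians(96.9),.0182,h=.027)))
cv2.imwrite('pics/m8.png',cv2.resize(rgb[130:330,260:480,::-1],None,fx=2.7,fy=2.7))
```

```text
shield scene: y [-0.1209 -0.12    0.1144  0.1192] x [-0.0822 -0.0803  0.0374] 5402
tool in machine -0.21442890879001994 -0.00011878841863891335
[-0.0004, 0.0001, 0.0, 0.0008, 0.001, -0.0013]
[-0.1133, 0.0002, 0.1134, 0.0008, 0.001, -0.0013]
[-0.1204, 0.0002, 0.1204, 0.0008, 0.001, -0.0013]
```

View pics/m8.png

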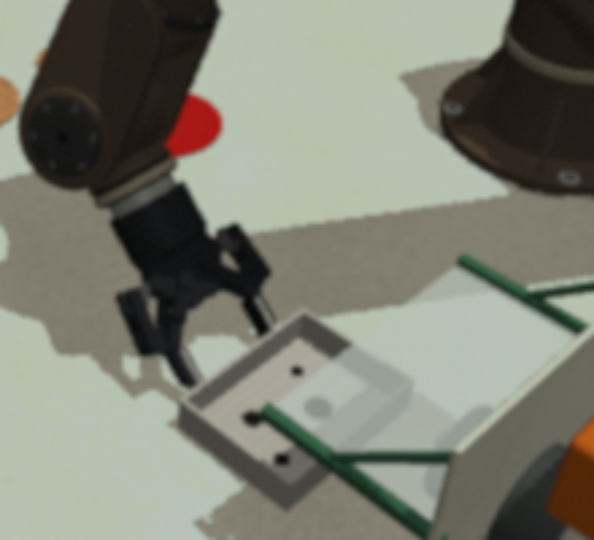

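The pan sits flat and square, its front just under the shield edge ((270,410)–(460,260)), and the gripper is well clear. Now the straight push.

Request:
{"fn": "servo_tool", "kwargs": {
  "steps": [
    [[-0.0085,0,0.0085,0,0,0],[-0.017,0,0.017,0,0,0],[-0.0255,0,0.0255,0,0,0],[-0.034,0,0.034,0,0,0],[-0.0425,0,0.0425,0,0,0],[-0.051,0,0.051,0,0,0],[-0.0595,0,0.0595,0,0,0],[-0.068,0,0.068,0,0,0],[-0.0765,0,0.0765,0,0,0],[-0.085,0,0.085,0,0,0],[-0.0925,0,0.0925,0,0,0],[-0.1,0,0.1,0,0,0],[-0.107,0,0.107,0,0,0],[-0.112,0,0.112,0,0,0],[-0.112,0,0.112,0,0,0],[-0.112,0,0.112,0,0,0]]
  ]
}}

```text
clock: 18.9
tool_pos: [0.5179, 0.1966, 0.0271]
tool_rot: [[0.083, -0.993, -0.087], [-0.701, -0.12, 0.703], [-0.708, 0.002, -0.706]]
contact_force: [-0.1, -0.7, 0.7]
opening: 0.998
```

Request:
{"fn": "servo_tool", "kwargs": {
  "steps": [
    [[-0.0018,0,0.0018,0,0,0],[-0.0036,0,0.0036,0,0,0],[-0.0036,0,0.0036,0,0,0]]
  ]
}}

```text
clock: 19.15
tool_pos: [0.5177, 0.2002, 0.0271]
tool_rot: [[0.083, -0.993, -0.086], [-0.701, -0.119, 0.703], [-0.708, 0.002, -0.706]]
contact_force: [0.0, -0.1, 0.6]
opening: 1.004
```

Request:
{"fn": "servo_tool", "kwargs": {
  "steps": [
    [[-0.0009,0,0.0009,0,0,0],[-0.0018,0,0.0018,0,0,0],[-0.0018,0,0.0018,0,0,0]]
  ]
}}

```text
clock: 19.4
tool_pos: [0.5175, 0.2023, 0.027]
tool_rot: [[0.083, -0.993, -0.086], [-0.701, -0.119, 0.703], [-0.708, 0.002, -0.706]]
contact_force: [0.2, -1.5, 0.1]
opening: 0.999
```

Request:
{"fn": "servo_tool", "kwargs": {
  "steps": [
    [[-0.0009,0,0.0009,0,0,0],[-0.0018,0,0.0018,0,0,0],[-0.0018,0,0.0018,0,0,0]]
  ]
}}

```text
clock: 19.65
tool_pos: [0.5171, 0.2045, 0.027]
tool_rot: [[0.083, -0.993, -0.086], [-0.701, -0.12, 0.703], [-0.708, 0.002, -0.706]]
contact_force: [0.3, -2.3, 0.6]
opening: 1.001
```

Request:
{"fn": "servo_tool", "kwargs": {
  "steps": [
    [[-0.0009,0,0.0009,0,0,0],[-0.0009,0,0.0009,0,0,0],[-0.0009,0,0.0009,0,0,0]]
  ]
}}

```text
clock: 19.9
tool_pos: [0.517, 0.2055, 0.027]
tool_rot: [[0.083, -0.993, -0.086], [-0.701, -0.12, 0.703], [-0.708, 0.002, -0.706]]
contact_force: [-0.1, -1.7, 1.3]
opening: 0.998
```

Request:
{"fn": "servo_tool", "kwargs": {
  "steps": [
    [[-0.0009,0,0.0009,0,0,0],[-0.0009,0,0.0009,0,0,0],[-0.0009,0,0.0009,0,0,0]]
  ]
}}

```text
clock: 20.15
tool_pos: [0.5168, 0.2065, 0.027]
tool_rot: [[0.083, -0.993, -0.086], [-0.701, -0.12, 0.703], [-0.708, 0.002, -0.706]]
contact_force: [1.3, -1.3, 0.9]
opening: 0.999
```

Request:
{"fn": "servo_tool", "kwargs": {
  "steps": [
    [[-0.0009,0,0.0009,0,0,0],[-0.0009,0,0.0009,0,0,0],[-0.0009,0,0.0009,0,0,0]]
  ]
}}

```text
clock: 20.4
tool_pos: [0.5167, 0.2075, 0.027]
tool_rot: [[0.083, -0.993, -0.086], [-0.701, -0.12, 0.703], [-0.708, 0.002, -0.706]]
contact_force: [0.9, -1.6, 1.5]
opening: 0.997
```

Request:
{"fn": "servo_tool", "kwargs": {
  "steps": [
    [[-0.0009,0,0.0009,0,0,0],[-0.0009,0,0.0009,0,0,0],[-0.0009,0,0.0009,0,0,0]]
  ]
}}

```text
clock: 20.65
tool_pos: [0.5166, 0.2084, 0.027]
tool_rot: [[0.083, -0.993, -0.086], [-0.701, -0.12, 0.703], [-0.708, 0.002, -0.706]]
contact_force: [0.3, -3.3, 2.3]
opening: 0.998
```

Run:
```python
from kin import *
s=read_state(); print(s['contact_force'],s['wrist_torque'],s['tool_pos'])
```

```text
[ 0.27978993 -3.25595743  2.28464459] [-0.4954377  -0.08691076 -0.01512253] [0.51657153 0.20837746 0.0270008 ]
```

Request:
{"fn": "servo_tool", "kwargs": {
  "steps": [
    [[-0.0009,0,0.0009,0,0,0],[-0.0009,0,0.0009,0,0,0],[-0.0009,0,0.0009,0,0,0]]
  ]
}}

```text
clock: 20.9
tool_pos: [0.5166, 0.2086, 0.027]
tool_rot: [[0.083, -0.993, -0.086], [-0.702, -0.119, 0.702], [-0.707, 0.002, -0.707]]
contact_force: [-1.7, -13.8, 4.8]
opening: 1.002
```

Request:
{"fn": "servo_tool", "kwargs": {
  "steps": [
    [[-0.0009,0,0.0009,0,0,0],[-0.0009,0,0.0009,0,0,0],[-0.0009,0,0.0009,0,0,0]]
  ]
}}

```text
clock: 21.15
tool_pos: [0.5165, 0.2087, 0.0269]
tool_rot: [[0.083, -0.993, -0.085], [-0.703, -0.119, 0.701], [-0.706, 0.001, -0.708]]
contact_force: [-2.4, -24.5, 7.5]
opening: 0.995
```

Run:
```python
from kin import *
s=read_state(); print(s['contact_force'],s['wrist_torque'],s['tool_pos'])
rgb,_,_=shot('scene','scene9')
cv2.imwrite('pics/m9.png',cv2.resize(rgb[180:380,290:510,::-1],None,fx=2.7,fy=2.7,interpolation=cv2.INTER_CUBIC))
```

```text
[ -2.41558183 -24.50120716   7.49834192] [-1.81959008  0.42736243  0.64656019] [0.51654823 0.2087194  0.02693611]
```

View pics/m9.png

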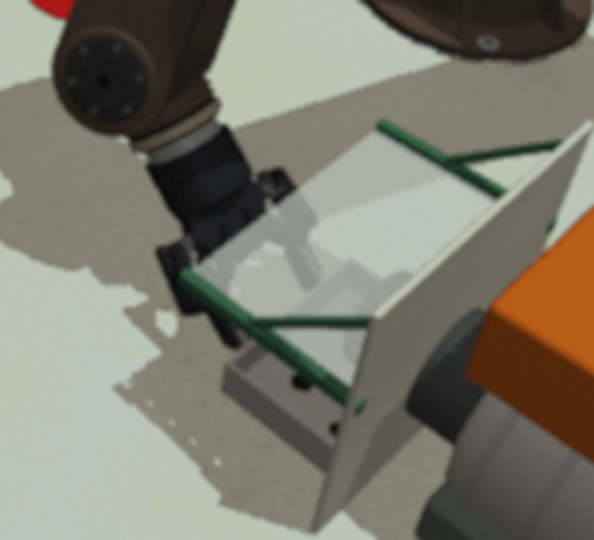

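Contact is firm (about 24 N, motion stopped). Backing off straight, then up and away.

Request:
{"fn": "servo_tool", "kwargs": {
  "steps": [
    [[0.003,0,-0.003,0,0,0],[0.01,0,-0.01,0,0,0],[0.03,0,-0.03,0,0,0],[0.055,0,-0.055,0,0,0],[0.085,0,-0.085,0,0,0],[0.115,0,-0.115,0,0,0],[0.145,0,-0.145,0,0,0],[0.145,0,-0.145,0,0,0],[0.1,0,-0.19,0,0,0],[0.05,0,-0.24,0,0,0],[0,0,-0.29,0,0,0],[0,0,-0.29,0,0,0],[0.1,0,-0.39,0,0,0],[0.1,0,-0.39,0,0,0],[0.1,0,-0.39,0,0,0],[0.1,0,-0.39,0,0,0],[0.1,0,-0.39,0,0,0]]
  ]
}}

```text
clock: 22.62
tool_pos: [0.5499, -0.0661, 0.1904]
tool_rot: [[0.081, -0.993, -0.085], [-0.701, -0.118, 0.703], [-0.708, 0.003, -0.706]]
contact_force: [-0.9, 0.3, -0.8]
opening: 0.997
```

Run:
```python
from kin import *
s=read_state(); print(s['clock'],s['contact_force'],s['tool_pos'],np.round(s['joints'],2))
ims=[]
for cam in('scene','top'):
    rgb,d,c=shot(cam,cam+'10')
    K,T=c['intrinsics'],c['T']; P=cloud(d,K,T); Z=P[...,2]
    u=(P-MO)@xm; v=(P-MO)@ym
    m=(d>0)&(Z>.027)&(Z<.042)&(u>-.1)&(u<.05)&(abs(v)<.1)
    if m.sum()>10: print(cam,m.sum(),'u',np.percentile(u[m],[.5,2,98]).round(4),'v',np.percentile(v[m],[.5,2,98,99.5]).round(4))
    m=(d>0)&(Z>.08)&(Z<.16)&(np.hypot(P[...,0]-.5075,P[...,1]+.4289)<.05); 
    if m.sum()>5: print('bottle',m.sum(),P[m].mean(0).round(4),'top',np.percentile(Z[m],98))
a=load('scene10')[0][60:380,130:510,::-1]; b=load('top10')[0][120:330,110:430,::-1]
cv2.imwrite('pics/m10.png',np.hstack([cv2.resize(a,(400,337)),cv2.resize(b,(400,262))[:].copy() if 0 else cv2.copyMakeBorder(cv2.resize(b,(400,262)),0,75,0,0,0)]))
```

```text
22.6167 [-0.8836371   0.32048972 -0.84852782] [ 0.54986508 -0.06614158  0.19035773] [-0.49  0.63  1.71  0.64  1.37  2.22]
scene 241 u [-0.0631 -0.0623  0.0343] v [-0.0798 -0.0793 -0.0463 -0.0438]
bottle 421 [ 0.5166 -0.416   0.112 ] top 0.14418742112660882
top 30 u [-0.0614 -0.0614 -0.0594] v [-0.0757 -0.074   0.0661  0.0754]
bottle 396 [ 0.5068 -0.4213  0.1163] top 0.1460639037251279
```

View pics/m10.png

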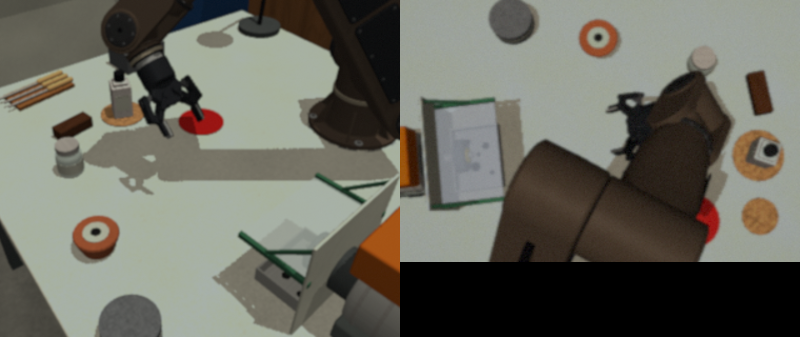

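Run:
```python
from kin import *
rgb,d,K,T=load('top10'); P=cloud(d,K,T); u=(P-MO)@xm; v=(P-MO)@ym; Z=P[...,2]
m=(d>0)&(Z>.022)&(Z<.045)&(u>-.08)&(u<-.045)&(abs(v)<.09)
a_=np.polyfit(v[m],u[m],1); print('rear edge slope deg',np.degrees(np.arctan(a_[0])),'u at 0',a_[1],'v',v[m].min(),v[m].max(),m.sum(),'res',np.std(u[m]-np.polyval(a_,v[m])))
m=(d>0)&(Z>.13)&(Z<.16)&(np.hypot(P[...,0]-.5075,P[...,1]+.4289)<.05); print('cap',P[m].mean(0))
rgb,d,K,T=load('scene10'); P=cloud(d,K,T); u=(P-MO)@xm; v=(P-MO)@ym; Z=P[...,2]
m=(d>0)&(Z>.012)&(Z<.034)&(abs(v+.08)<.008)&(u>-.055)&(u<.055); a_=np.polyfit(u[m],v[m],1); print('side slope deg',np.degrees(np.arctan(a_[0])),'v at 0',a_[1],'u',u[m].min(),u[m].max(),m.sum())
```

```text
rear edge slope deg 0.19366330790391317 u at 0 -0.06029143841489526 v -0.07628179980512297 0.07847506932694204 43 res 0.0005059400587152092
cap [ 0.5080372  -0.42596541  0.14156196]
side slope deg -0.05233682345208427 v at 0 -0.07773440408490824 u -0.05495630333922939 0.03769285818396945 299
```

The pan is square to 0.2°, its rear edge is at −60.3 mm (so the back edge is on the plate), and it is centred to within about 2 mm. The bottle is upright on the mat. The arm is clear, so I hand in.

```bash
python3 -c "
from cell import *
print(close_job())"
```

```text
the job is handed in; nothing more can be done
None
```

I finished both jobs and handed in at about 23 s of robot time. Every final check passed within the cameras' accuracy.

- **Bottle:** It stands upright on the larger cork mat. The cap top measured 141.6 mm against the expected 142 mm, and the cap sits about 3 mm from the mat's centre, which leaves roughly 23 mm of mat around the foot.
- **Pan:** I pushed it along the table with two open fingers until it pressed on the back plate; the force rose to about 25 N and motion stopped. It is square to about 0.2°. Its rear edge is at −60.3 mm, where −60 mm is ideal.
- **Centring:** The readings put the pan within 2 mm of centre. The rear edge ran from −76 to +78 mm, and one side face was at −78 to −80 mm.
- **Bystanders:** The grinding cup, jar and compound bar were never approached and look unmoved in the last picture. I did not measure their positions.

**Problems along the way**
- I computed the first grasp from a pose that had not settled, so the tool was about 7 mm off sideways; the jaws centred the bottle.
- My first turn of the bottle ran joint 5 close to its lower limit and stopped short. I fitted the arm's geometry from the logged poses, took another route, and nothing was touched.

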